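Show a parcel's label to the check-out camera

ROBOT

A 6-joint arm with a two-finger parallel gripper is mounted at the origin on the work surface. World frame = base frame: x ahead of the robot, y to its left, z up, the work surface at z = 0. Lengths are in m, angles in rad, forces in N, time in s.
With the tool pointing down it reaches from about 0.35 to 0.875 m from the base axis. Payload 15.5 kg.
Tool frame: the origin (TCP) lies on the centre line of the jaws, within the pads' length; the fingertips stand 17 mm ahead of it and the grasp point (between the pads) lies 2 mm behind it; z points along the fingers, x is the direction in which the jaws open and shut, and the axes are right-handed (so a half turn about z gives the same grasp; the last joint's range is limited). The gripper opens to 85 mm and grips with 20 to 120 N. Pads are 22 mm wide; open, the fingers measure 114 mm over their backs; the gripper's body (76 mm by 85 mm) begins 54 mm behind the grasp point. The pads swing forward as they close: fully open they stand 13 mm farther back than shut.
Start: joints at [-1.397, 0.494, 1.345, -0, 1.302, -0.096], TCP at [0.167, -0.602, 0.248] pointing down, gripper open.
Joint ranges: [-2.91, 2.91], [-0.82, 2.16], [0.22, 2.67], [-1.22, 4.37], [0.12, 2.79], [-3.08, 3.08]. Speed limits (rad/s): [1.89, 1.89, 2.57, 3.01, 3.01, 3.01].

INTERFACE

Orientations are given as a rotation vector (axis times angle).
In Python, from station import readout, eyes, workorder gives the robot as it stands.
- The arm moves only by the tool carry_out, never from a script. Its argument "steps" is a list of rows, each an object of numbers: "x", "y", "z": the shift along the world's x, y, z in cm; "wx", "wy", "wz": the turn, a rotation vector about the world's x, y, z in degrees; "gripper": the opening, from -1 (shut) to 1 (fully open). In form: [{"x": .., "y": .., "z": .., "wx": .., "wy": .., "wz": .., "gripper": ..}, ...]. A call has 1 to 20 rows; each row is the pose to reach, as a shift and turn from the pose commanded when the call began; what a row does not reach only later rows make up. A row lasts 1/12 s, in which the tool goes at most 41.7 mm and 7.16 degrees, less where a joint would pass 70% of its speed; a pose out of reach is approached as far as the arm can. A call with a gripper value outside its range is refused whole. The fingers move at their own pace and stop on an object; "grip_force" is the grip in N (left out, the last holds). Time passes only in rows, so rows that repeat a pose let the fingers close. It gives the time, the measured TCP pose, the force and the opening at its end, in the units of the state.
- readout.get_state(): the state, without advancing time (a new reading comes with each control period).
- eyes.read_camera(name): name is "scene" or "top"; returns the picture (480x640x3 uint8, red, green, blue); there is no depth.
- eyes.camera_params(name): a dict with "fovy" (degrees; the focal length in pixels is half the picture's height over the tangent of half this angle, whatever the lens; pixels are square), "cx", "cy" (the principal point, pixels), "distortion" ([k1, k2, p1, p2, k3] as OpenCV has them; the pictures are not rectified), "rvec" (rotation vector, rad) and "tvec" (3), from world to camera coordinates, as OpenCV has them. Camera axes: x right, y down, z forward; pixel columns grow to the right and rows downward; lengths in m; the calibration is good to about 2 mm. A picture is of the moment at which its call begins. camera_params takes no time and is no camera call.
- workorder.finish_job(): hands the job in, once; it reports no verdict.
The state is a dict: "clock": time; "joint_positions": joint angles; "qd": joint speeds; "tau": joint torques, N m; "tool_pos": TCP position; "ee_rot": TCP orientation; "ft_force": force on the tool from outside, world axes, zero at the start; "ft_torque": the same for the moment, N m; "gripper_width": finger opening in m.
Only numpy, scipy, OpenCV 4.12 (cv2) and the standard library are available. Lean on these libraries where they do the work, as an engineer would, in place of code of your own. Each camera call takes 0.05 s, during which the arm holds its last target.

TASK

A customer is collecting the tall slim carton, the tallest parcel in the sorting tray: take it out and hold it up in the air to the label camera on the stand, so that the check-out picture can be taken. The shipping label must face the lens squarely and the right way up (the camera looks slantwise down, so lean the carton to match), centred on the lens axis and 15 cm in front of the lens. Finish while still holding it there, steady; leave the other parcels lying as they are and do not bump the camera.

Things in the scene. Friction and masses are not known exactly. Their poses are not given: they have to be found in the camera images.
- carton_mid (a point): Centre (half-way up) of the tall slim carton to be shown: brown kraft, 45 mm (its x) by 60 mm (its y) by 130 mm tall (its z, up), 0.15 to 0.31 kg, loose, upright on the tray floor; no other parcel is over 80 mm tall. Its white label is only on the 60 mm wide side that looks along its own -x. Pinched by either pair of sides within 40 mm of the top, the fingers stay off the label.
- carton_label (a point): Centre of the label: 22.5 mm along the carton's -x from its axis, 13 mm below carton_mid; same axes as the carton, so the label looks along -x, its upper edge towards +z. White paper, 48 mm wide, 76 mm high, black bar code in its lower half. At the start it looks away from the robot (+x), up to about 55 degrees to either side.
- lens (a point): Centre of the front of the label camera's lens, a black barrel 34 mm across on a white head 72 mm wide, 54 mm high, at the counter's right, looking to the left (+y) and slanting down. It looks along its own -x; y level, z up. The label centre belongs at lens-frame x = -0.150, y = z = 0, with carton x opposite to lens x and carton z along lens z (a half turn about lens z).
- head (a joint): Downward tilt of the camera head in rad (0 = looking level, larger = further down), set between 0.35 and 0.52 (20 to 30 degrees); its clamp is stiff and stays as it is. The hinge lies on the lens axis 53 mm behind the lens point, 300 mm above the counter.
- stand: The fixed camera stand; origin on the counter below the head's hinge, its -x the way the camera looks seen from above (+y, up to 17 degrees either way). Base plate 150 by 130 by 12 mm from 30 mm in front of the origin to 120 mm behind it; upright tube 20 mm thick and 331 mm high, 50 mm behind the origin.
- tray: Grey sorting tray, fixed, 290 mm (x) by 380 mm (y), floor 4 mm thick, walls 35 mm high; origin on the counter under its centre. Its four parcels stand about 120 mm (x) and 170 mm (y) apart, in any order. Only low clutter (phone, pen, tape roll 45 mm high) lies between tray and camera and in front of the camera; taller things stand at the counter's edges.
- short_mid (a point): Centre of another parcel, to be left alone: a squat brown carton 55 by 65 mm and 78 mm high with a label, loose.
- flat_mid (a point): Centre of another parcel, to be left alone: a flat brown carton 80 by 105 mm and 38 mm high, label on top, loose.
- drum_mid (a point): Centre of another parcel, to be left alone: a round cardboard can 62 mm across and 70 mm high with a steel lid, loose.

How it is judged:
By the outcome, as a careful person would: the job done as asked, in the order asked, and still so for the second after the job is handed in, while the arm keeps its last pose, push and grip.
It also fails if it takes over 35 s, if anything falls off the work surface, if the arm or the gripper's body presses on something with over 40 N, if the wrist force passes 120 N, or if a joint passes its speed limit or range.

## Working session

There is one attempt and no reset: what is moved stays moved. The work goes in short steps, Python scripts to look and compute and a tool call to move; the robot and the scene stay as the last step left them, time stands still between calls to the robot, and variables do not carry over. Pictures are saved under pics/ and viewed, and the job is handed in when it is done.

Besides the shell and the picture viewer there is one more tool, called after "Emit:" as a command line: name --argument value ..., lists and objects as JSON in quotes. carry_out: Moves the arm, as the interface text tells. Its arguments: {"type":"object","properties":{"steps":{"type":"array"},"grip_force":{"type":"number"}},"required":["steps"]}

```bash
ls; mkdir -p pics; python3 - <<'E'
from station import readout, eyes, workorder
import cv2
print(readout.get_state())
for n in("scene","top"):
    im=eyes.read_camera(n); cv2.imwrite(f"pics/{n}0.png",im[:,:,::-1]); print(n,eyes.camera_params(n))
E
```

```text
pics
{'clock': 0.0, 'joint_positions': array([-1.39655733e+00,  4.94209669e-01,  1.34611670e+00,  1.36901722e-05,
        1.30250467e+00, -9.54670240e-02]), 'qd': array([-0.00018243,  0.00141416, -0.00105147,  0.00149171,  0.0006926 ,
       -0.00190495]), 'tau': array([-2.53455000e-03, -8.82176185e+01, -3.83892238e+01, -2.35674888e-04,
        9.68955777e-03, -6.19444131e-05]), 'tool_pos': array([ 0.16649912, -0.60206902,  0.24768866]), 'ee_rot': array([-2.49925391e+00,  1.90210174e+00,  1.41413385e-03]), 'ft_force': array([0.66744171, 0.40188625, 0.08844194]), 'ft_torque': array([-0.01571475, -0.00857204, -0.01867384]), 'gripper_width': 0.08525302775711316}
scene {'fovy': 48.52660993130103, 'cx': 330.9364785504918, 'cy': 233.99092459447743, 'distortion': array([-0.15262827,  0.        ,  0.        ,  0.        ,  0.        ]), 'rvec': array([ 0.74892976,  2.78704058, -0.82617665]), 'tvec': array([ 0.51711325, -0.06827814,  1.36477642])}
top {'fovy': 48.8685843473102, 'cx': 324.44712171539504, 'cy': 239.3782726123794, 'distortion': array([-0.11034315,  0.        ,  0.        ,  0.        ,  0.        ]), 'rvec': array([ 2.19221242, -2.16705563,  0.07804647]), 'tvec': array([-0.06320664,  0.58154429,  1.1349221 ])}
```

View pics/scene0.png

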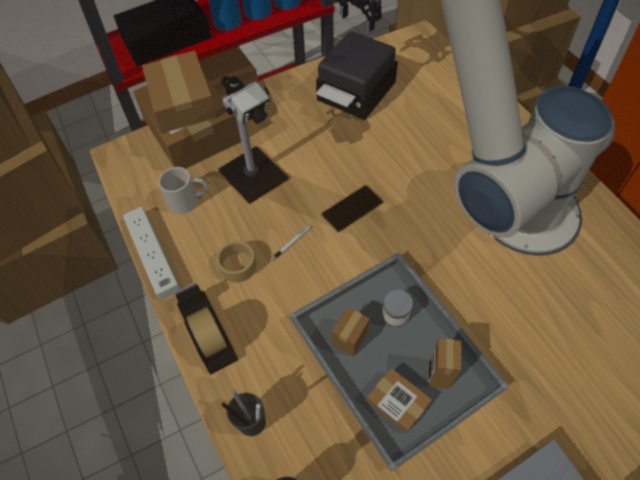

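View pics/top0.png

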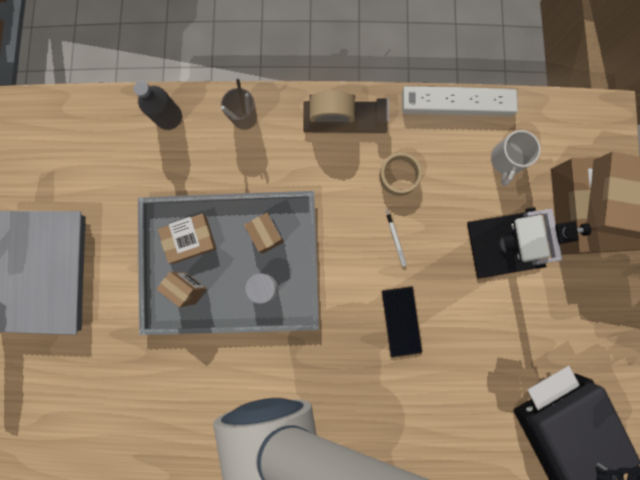

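```bash
python3 - <<'E'
import cv2, numpy as np
s=cv2.imread("pics/scene0.png");t=cv2.imread("pics/top0.png")
def crop(im,x,y,w,h,f): return cv2.resize(im[y:y+h,x:x+w],None,fx=f,fy=f,interpolation=cv2.INTER_CUBIC)
a=crop(t,140,190,80,60*2,5);b=crop(s,400,320,80,120,5)
cv2.imwrite("pics/z1.png",np.hstack([a,b]))
a=crop(t,460,190,140,100,5.6);cv2.imwrite("pics/z2.png",a)
a=crop(s,200,65,100,140,4.2);cv2.imwrite("pics/z3.png",a)
E
```

```text
(no output)
```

View pics/z1.png

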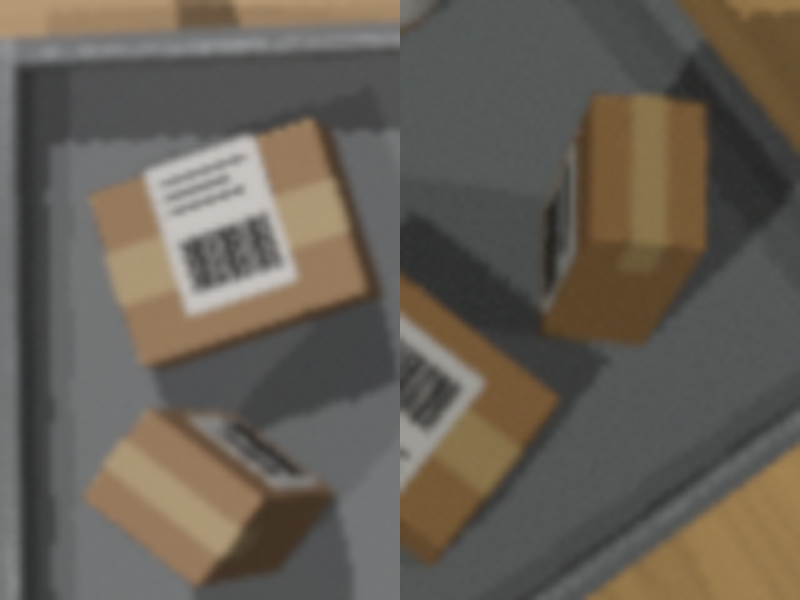

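View pics/z2.png

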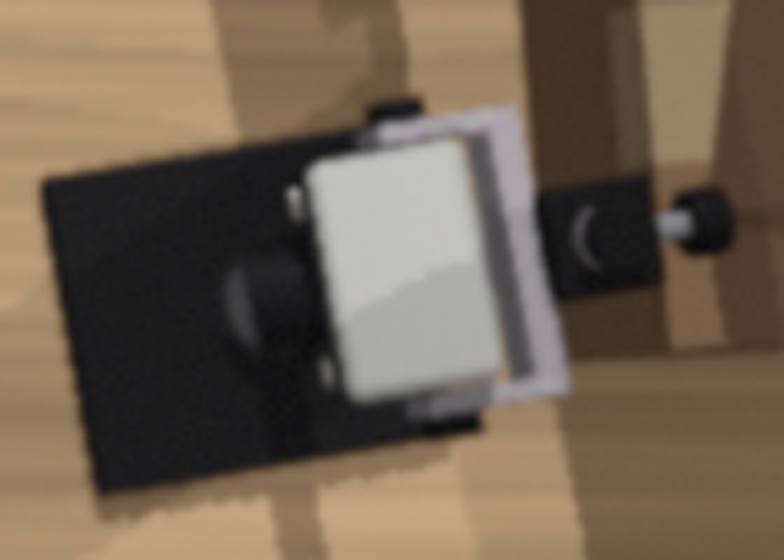

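View pics/z3.png

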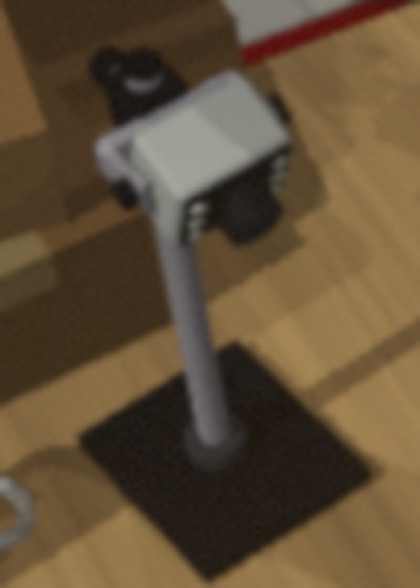

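```bash
cat > h.py <<'E'
import numpy as np, cv2, json
from station import eyes
from scipy.spatial.transform import Rotation as R
P={n:eyes.camera_params(n) for n in("scene","top")}
def K(n):
    p=P[n]; f=240/np.tan(np.radians(p["fovy"])/2); return np.array([[f,0,p["cx"]],[0,f,p["cy"]],[0,0,1.]])
def ray(n,px):
    p=P[n]; u=cv2.undistortPoints(np.array([[px]],float),K(n),p["distortion"])[0,0]
    Rm=cv2.Rodrigues(p["rvec"])[0]; d=Rm.T@np.array([*u,1.]); return -Rm.T@p["tvec"], d/np.linalg.norm(d)
def onz(n,px,z):
    o,d=ray(n,px); return o+d*(z-o[2])/d[2]
def tri(a,b):
    o1,d1=ray("scene",a);o2,d2=ray("top",b)
    s=np.linalg.lstsq(np.c_[d1,-d2],o2-o1,rcond=None)[0]
    p,q=o1+s[0]*d1,o2+s[1]*d2; return (p+q)/2,np.linalg.norm(p-q)
def proj(n,X):
    p=P[n]; return cv2.projectPoints(np.atleast_2d(X).astype(float),p["rvec"],p["tvec"],K(n),p["distortion"])[0][:,0]
E
python3 - <<'E'
from h import *
np.set_printoptions(precision=4,suppress=True)
zt=lambda x,y:(140+x/5-.4,190+y/5-.4)
c=[onz("top",zt(*q),.134) for q in[(150,410),(85,495),(200,585),(266,497)]]
print(np.array(c)); print([np.linalg.norm(c[i]-c[(i+1)%4]) for i in range(4)]);print(np.mean(c,0))
zs=lambda x,y:(400+x/5-.4,320+y/5-.4)
d=[onz("scene",(400+(x-400)/5-.4,320+y/5-.4),.134) for x,y in[(593,93),(708,103),(706,248),(580,242)]]
print(np.array(d)); print([np.linalg.norm(d[i]-d[(i+1)%4]) for i in range(4)]);print(np.mean(d,0))
b=[onz("scene",(200+x/4.2-.4,65+y/4.2-.4),.012) for x,y in[(80,437),(237,343),(380,470),(210,580)]]
print(np.array(b)); print([np.linalg.norm(b[i]-b[(i+1)%4]) for i in range(4)]);print(np.mean(b,0))
e=[onz("top",(460+x/5.6-.4,190+y/5.6-.4),.012) for x,y in[(43,182),(100,493)]]
print(np.array(e),np.linalg.norm(e[0]-e[1]))
s=cv2.imread("pics/scene0.png");t=cv2.imread("pics/top0.png")
def crop(im,x,y,w,h,f): return cv2.resize(im[y:y+h,x:x+w],None,fx=f,fy=f,interpolation=cv2.INTER_CUBIC)
g=lambda a:np.clip(255*(a/255.)**.6,0,255)
cv2.imwrite("pics/z4.png",g(np.hstack([crop(t,492,205,66,60,12)])))
cv2.imwrite("pics/z5.png",g(np.hstack([crop(s,218,70,60,50,12)])))
E
```

```text
[[0.5058 0.2505 0.134 ]
 [0.4715 0.276  0.134 ]
 [0.4368 0.2284 0.134 ]
 [0.472  0.2026 0.134 ]]
[np.float64(0.04268660169361969), np.float64(0.05898008932261097), np.float64(0.043653039466178795), np.float64(0.05858452292308158)]
[0.4715 0.2394 0.134 ]
[[0.4697 0.2026 0.134 ]
 [0.433  0.2295 0.134 ]
 [0.4692 0.2769 0.134 ]
 [0.5094 0.2497 0.134 ]]
[np.float64(0.04551105971121308), np.float64(0.05963589129241997), np.float64(0.04852421002030605), np.float64(0.061692203653425946)]
[0.4703 0.2397 0.134 ]
[[ 0.6486 -0.5187  0.012 ]
 [ 0.5261 -0.5399  0.012 ]
 [ 0.4942 -0.3954  0.012 ]
 [ 0.6242 -0.3717  0.012 ]]
[np.float64(0.12434672340817436), np.float64(0.14804889565705173), np.float64(0.13216377819150413), np.float64(0.14906544582175205)]
[ 0.5733 -0.4564  0.012 ]
[[ 0.6253 -0.3747  0.012 ]
 [ 0.5018 -0.3966  0.012 ]] 0.1254170979497829[ WARN:0@0.541] global loadsave.cpp:1063 imwrite_ Unsupported depth image for selected encoder is fallbacked to CV_8U.
```

View pics/z4.png

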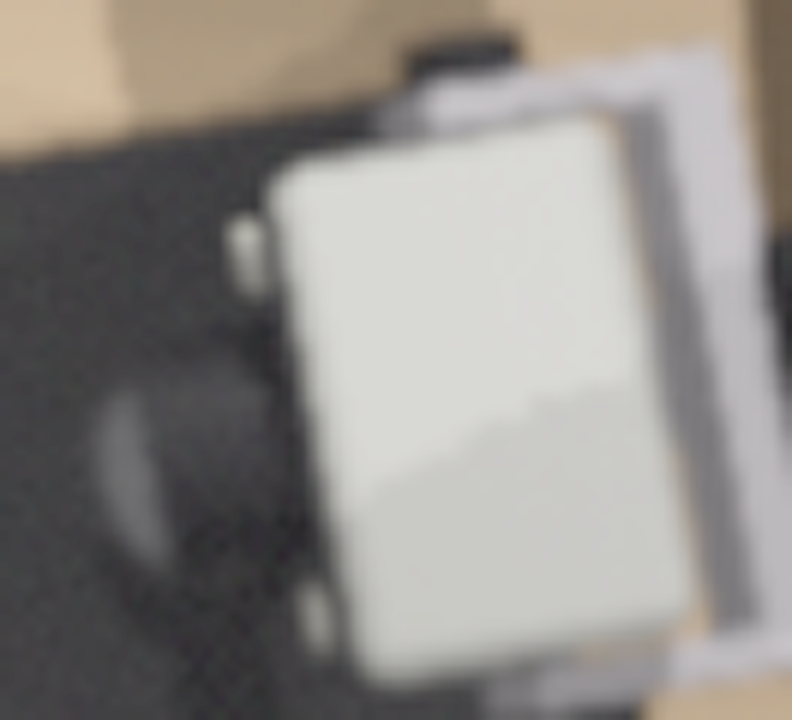

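View pics/z5.png

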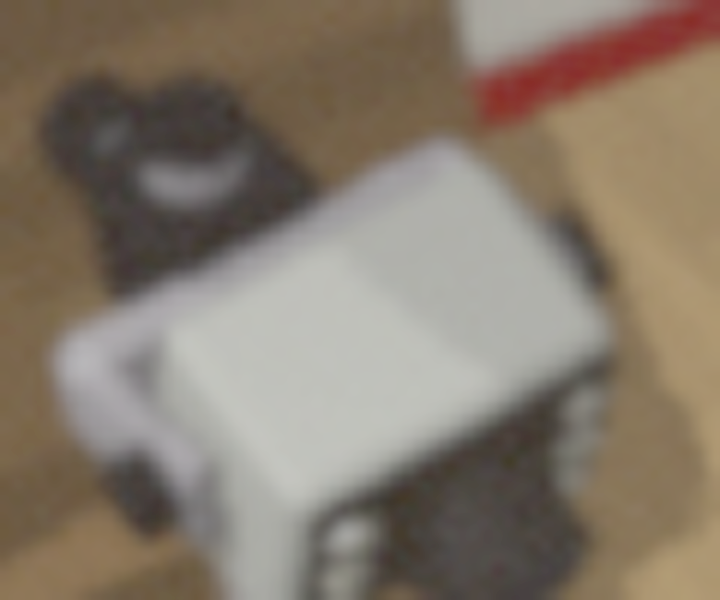

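```bash
python3 - <<'E'
from h import *
np.set_printoptions(precision=4,suppress=True)
T=lambda q:(492+(q[0]+.5)/12-.5,205+(q[1]+.5)/12-.5)
S=lambda q:(218+(q[0]+.5)/12-.5,70+(q[1]+.5)/12-.5)
pt=dict(A=(268,172),B=(608,116),C=(698,612),D=(368,692),lens=(128,475),ledhi=(245,240))
ps=dict(A=(302,508),B=(165,325),C=(455,148),D=(610,335),lens=(505,560))
X={}
for k in ps:
    X[k],g=tri(S(ps[k]),T(pt[k])); print(k,X[k],g)
print("AD,BC",np.linalg.norm(X['A']-X['D']),np.linalg.norm(X['B']-X['C']),"AB,DC",np.linalg.norm(X['A']-X['B']),np.linalg.norm(X['D']-X['C']))
v=(X['A']+X['D']-X['B']-X['C'])/2
print("dir",v,"tilt",np.degrees(np.arctan2(-v[2],np.hypot(*v[:2]))),"yaw",np.degrees(np.arctan2(v[0],v[1])))
y=X['A']+X['B']-X['C']-X['D']; print("perp yaw",np.degrees(np.arctan2(-y[1],y[0])), y)
E
```

```text
A [ 0.5966 -0.3705  0.3198] 0.000640857884215229
B [ 0.6029 -0.4134  0.3328] 0.0018394474359238475
C [ 0.5372 -0.4255  0.3343] 0.0028414860090812733
D [ 0.5268 -0.3867  0.3141] 0.0029105416155638473
lens [ 0.5598 -0.3609  0.2953] 0.007782795316972834
AD,BC 0.07185662392250192 0.06682341870707152 AB,DC 0.04526336272678544 0.044967982882562284
dir [-0.0084  0.0409 -0.0166] tilt 21.662641204763368 yaw -11.557978035225197
perp yaw -11.788010584013806 [0.1355 0.0283 0.0042]
```

```bash
cat > edges.py <<'E'
from h import *
from scipy.ndimage import map_coordinates,gaussian_filter
def edge(im,a,b,half=3.,trim=.2):
    g=im.astype(float).sum(2)/3; a=np.array(a,float);b=np.array(b,float);d=(b-a);L=np.hypot(*d);d/=L;n=np.array([-d[1],d[0]])
    pts=[];s=np.arange(-half,half+.01,.1);prof=[]
    for u in np.linspace(trim,1-trim,max(12,int(2*L))):
        q=(a+d*L*u)[:,None]+n[:,None]*s; prof.append(map_coordinates(g,[q[1],q[0]],order=1))
    prof=gaussian_filter(np.array(prof),(2,4)); gr=np.gradient(prof,axis=1)
    sg=np.sign(gr.mean(0)[np.argmax(abs(gr.mean(0)))])
    for k,u in enumerate(np.linspace(trim,1-trim,len(prof))):
        i=np.argmax(sg*gr[k]); 
        if 3<i<len(s)-4: pts.append(a+d*L*u+n*s[i])
    pts=np.array(pts,np.float32); l=cv2.fitLine(pts,cv2.DIST_HUBER,0,.01,.01).ravel()
    res=abs((pts-l[2:])@np.array([-l[1],l[0]])); return l,np.median(res),len(pts)
def quad(im,c,half=3.,trim=.2):
    ls=[edge(im,c[i],c[(i+1)%4],half,trim) for i in range(4)]
    out=[]
    for i in range(4):
        l,m=ls[i-1][0],ls[i][0]; t=np.linalg.solve(np.c_[l[:2],-m[:2]],m[2:]-l[2:]); out.append(l[2:]+l[:2]*t[0])
    return np.array(out),[(round(float(l[1]),2),l[2]) for l in ls]
E
python3 - <<'E'
from edges import *
np.set_printoptions(precision=4,suppress=True)
s=cv2.imread("pics/scene0.png");t=cv2.imread("pics/top0.png")
T=lambda q:(492+(q[0]+.5)/12-.5,205+(q[1]+.5)/12-.5)
S=lambda q:(218+(q[0]+.5)/12-.5,70+(q[1]+.5)/12-.5)
pt=dict(A=(268,172),B=(608,116),C=(698,612),D=(368,692))
ps=dict(A=(302,508),B=(165,325),C=(455,148),D=(610,335))
qt,r=quad(t,[T(pt[k]) for k in "ABCD"],1.8);print(qt-[T(pt[k]) for k in "ABCD"],r)
qs,r=quad(s,[S(ps[k]) for k in "ABCD"],1.8);print(qs-[S(ps[k]) for k in "ABCD"],r)
bs0=[(200+x/4.2-.4,65+y/4.2-.4) for x,y in[(80,437),(237,343),(380,470),(210,580)]]
bs,r=quad(s,bs0,3,.12);print(bs-bs0,r)
b=[onz("scene",q,.012) for q in bs];print(np.array(b))
print([np.linalg.norm(b[i]-b[(i+1)%4]) for i in range(4)])
fr=[onz("top",q,.012) for q in [(460+43/5.6-.4,190+182/5.6-.4),(460+100/5.6-.4,190+493/5.6-.4)]]
X=np.array([tri(a,c)[0] for a,c in zip(qs,qt)]);print(X,[tri(a,c)[1] for a,c in zip(qs,qt)])
v=(X[0]+X[3]-X[1]-X[2])/2;print("tilt",np.degrees(np.arctan2(-v[2],np.hypot(*v[:2]))),"yaw",np.degrees(np.arctan2(v[0],v[1])))
np.savez("pts.npz",qt=qt,qs=qs,bs=bs)
# white box visualization
o=cv2.resize(s[70:120,218:278],None,fx=12,fy=12,interpolation=cv2.INTER_CUBIC)
for q in qs: cv2.circle(o,tuple(int(v) for v in ((q-[218,70]+.5)*12)),5,(0,0,255),2)
o2=cv2.resize(s[130:210,200:300],None,fx=7,fy=7,interpolation=cv2.INTER_CUBIC)
for q in bs: cv2.circle(o2,tuple(int(v) for v in ((q-[200,130]+.5)*7)),5,(0,0,255),2)
cv2.imwrite("pics/c1.png",cv2.resize(o,None,fx=.6,fy=.6));cv2.imwrite("pics/c2.png",o2)
E
```

```text
[[-0.0369 -0.4795]
 [-0.0122  0.5214]
 [ 0.2068 -0.74  ]
 [-0.2854  0.0099]] [(0.08, 57), (0.09, 84), (0.07, 56), (0.04, 88)]
[[-0.3682  1.0099]
 [-1.3941 -0.3604]
 [-0.1229 -1.3846]
 [ 1.2116  0.162 ]] [(0.0, 38), (0.02, 56), (0.02, 40), (0.08, 58)]
[[-2.0996  0.1201]
 [-0.2798 -0.7233]
 [ 0.1116  1.231 ]
 [-0.5589  0.9562]] [(0.12, 87), (0.17, 91), (0.06, 96), (0.11, 92)]
[[ 0.6538 -0.5213  0.012 ]
 [ 0.5256 -0.5428  0.012 ]
 [ 0.4959 -0.3915  0.012 ]
 [ 0.6267 -0.3696  0.012 ]]
[np.float64(0.12993149607989607), np.float64(0.15420886806098136), np.float64(0.13269877145944226), np.float64(0.15405448629038523)]
[[ 0.5976 -0.3715  0.3166]
 [ 0.6036 -0.4147  0.3326]
 [ 0.538  -0.4232  0.3403]
 [ 0.5258 -0.3853  0.3146]] [np.float64(0.0009464827141107563), np.float64(0.0019199176935631274), np.float64(0.0025288092588050056), np.float64(0.0005422564737628049)]
tilt 26.694265053681992 yaw -12.644647042717846
```

View pics/c1.png

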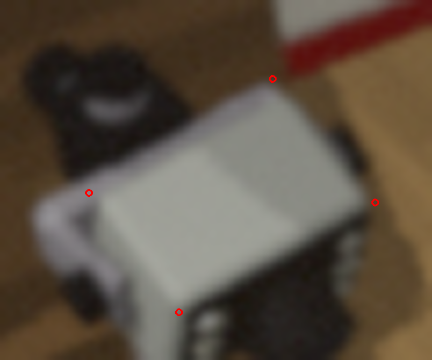

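View pics/c2.png

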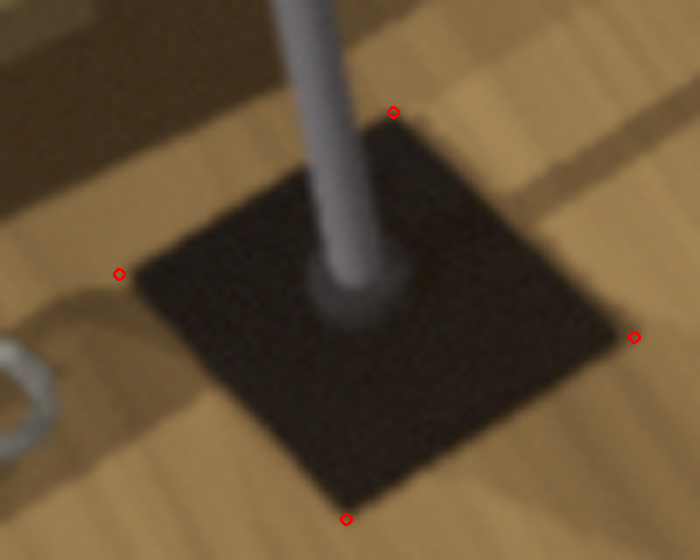

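```bash
python3 - <<'E'
from h import *
for n in("scene","top"):
    a=np.mean([eyes.read_camera(n).astype(float) for _ in range(8)],0)[:,:,::-1]; np.save(n+"_avg.npy",a)
    Rm=cv2.Rodrigues(P[n]["rvec"])[0]; print(n,-Rm.T@P[n]["tvec"])
s=np.load("scene_avg.npy");t=np.load("top_avg.npy")
def z(im,x,y,w,h,f,g): return cv2.resize(np.clip(255*(np.clip(im[y:y+h,x:x+w],0,255)/255)**g,0,255).astype(np.uint8),None,fx=f,fy=f,interpolation=cv2.INTER_CUBIC)
cv2.imwrite("pics/d1.png",z(t,494,216,32,50,16,.45)[:, :])
a=z(s,238,95,34,34,17,.45);cv2.imwrite("pics/d2.png",a)
E
```

```text
scene [0.83988592 0.43795411 1.11241652]
top [ 0.49341533 -0.06311638  1.17592289]
```

```bash
python3 - <<'E'
import cv2,numpy as np
a=cv2.imread("pics/d1.png");b=cv2.imread("pics/d2.png")
a=cv2.resize(a,None,fx=.7,fy=.7);h=600
print(a.shape,b.shape)
o=np.zeros((600,800,3),np.uint8);o[:a.shape[0],:a.shape[1]]=a;b=cv2.resize(b,(430,430));o[:430,365:795]=b;cv2.imwrite("pics/d3.png",o)
E
```

```text
(560, 358, 3) (578, 578, 3)
```

View pics/d3.png

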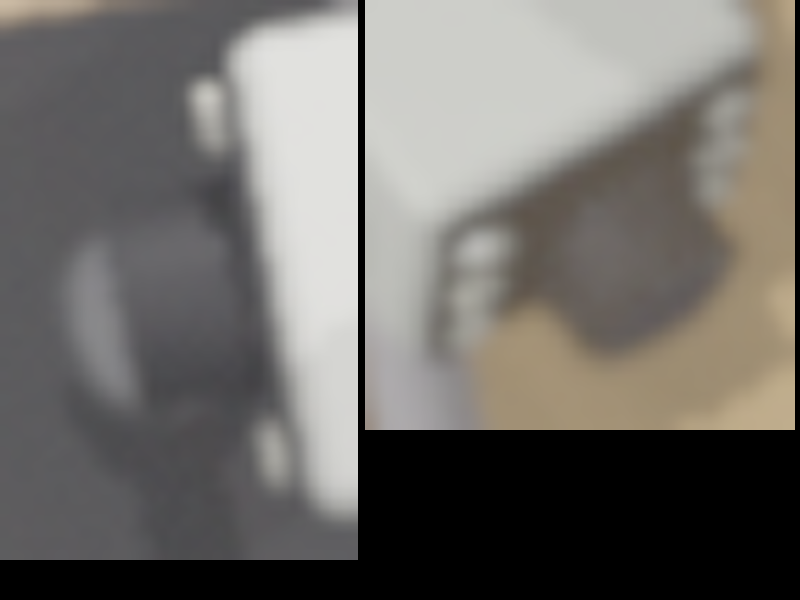

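```bash
python3 - <<'E'
from h import *
s=np.load("scene_avg.npy")
def z(im,x,y,w,h,f,g): return cv2.resize(np.clip(255*(np.clip(im[y:y+h,x:x+w],0,255)/255)**g,0,255).astype(np.uint8),None,fx=f,fy=f,interpolation=cv2.INTER_CUBIC)
a=z(s,222,78,50,54,11,.7)
for k in range(0,50,5): cv2.putText(a,str(222+k),(k*11,10),0,.35,(0,0,255),1);cv2.line(a,(k*11+5,12),(k*11+5,18),(0,0,255),1)
for k in range(0,54,5): cv2.putText(a,str(78+k),(0,k*11+9),0,.35,(0,0,255),1)
cv2.imwrite("pics/e1.png",a)
E
```

```text
(no output)
```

View pics/e1.png

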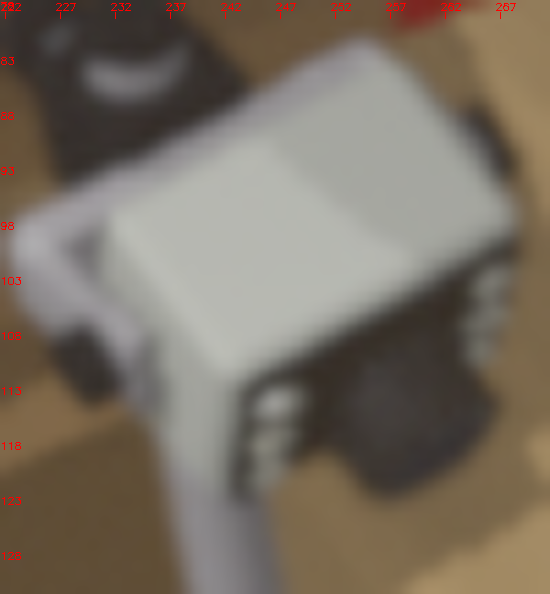

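```bash
cat > fit.py <<'E'
from edges import *
from scipy.optimize import least_squares
np.set_printoptions(precision=4,suppress=True)
s=np.load("scene_avg.npy");t=np.load("top_avg.npy")
T=lambda q:np.array((492+(q[0]+.5)/12-.5,205+(q[1]+.5)/12-.5))
S=lambda q:np.array((218+(q[0]+.5)/12-.5,70+(q[1]+.5)/12-.5))
pt={k:T(v) for k,v in dict(A=(268,172),B=(608,116),C=(698,612),D=(368,692)).items()}
ps={k:S(v) for k,v in dict(A=(302,508),B=(165,325),C=(455,148),D=(610,335)).items()}
L=[]
for n,im,pp,es in(("top",t,pt,["AB","BC","CD","DA"]),("scene",s,ps,["AB","CD","DA"])):
    for e in es:
        l,r,c=edge(im,pp[e[0]],pp[e[1]],1.8,.25); L.append((n,e,l)); print(n,e,r,c)
bs=np.load("pts.npz")["bs"]
bq,_=quad(s,bs,3,.15)
def model(p):
    hx,hy,yaw,tilt,a,b=p[:6]
    f=np.array([np.sin(yaw)*np.cos(tilt),np.cos(yaw)*np.cos(tilt),-np.sin(tilt)])
    l=np.array([np.cos(yaw),-np.sin(yaw),0]); u=np.cross(l,f); h=np.array([hx,hy,.3])
    return h,f,l,u
def pts(p):
    h,f,l,u=model(p);a,b=p[4:6]
    return dict(A=h+a*f+.036*l+.027*u,D=h+a*f-.036*l+.027*u,B=h+b*f+.036*l+.027*u,C=h+b*f-.036*l+.027*u,E=h+a*f+.036*l-.027*u)
def res(p,full=False):
    X=pts(p); off=dict(scene=p[6:8],top=p[8:10]); r=[]
    for n,e,l in L:
        q=proj(n,np.array([X[e[0]],X[e[1]]]))+off[n]; q=[q[0]*.75+q[1]*.25,q[0]*.25+q[1]*.75]
        for w in q: r.append(((w-l[2:])@np.array([-l[1],l[0]]))/.3)
    q=proj("scene",X["E"])[0]+off["scene"]; r+=list((q-[242.6,122.7])/.7)
    # base plate: symmetric silhouettes
    h,f,l,u=model(p); g=np.array([np.sin(p[2]),np.cos(p[2]),0]); o=np.array([h[0],h[1],.008])
    C=[o-.12*g+.065*l,o-.12*g-.065*l,o+.03*g-.065*l,o+.03*g+.065*l]
    q=proj("scene",np.array(C))+off["scene"]; r+=list(((q-bq)/1.2).ravel())
    q=proj("top",np.array([C[3],C[2]])+[0,0,.004])+off["top"]; r+=list(((q-[(460+43/5.6-.4,190+182/5.6-.4),(460+100/5.6-.4,190+493/5.6-.4)])/1.2).ravel())
    r+=list(p[6:10]/.7)
    return np.array(r)
sol=least_squares(res,[.568,-.4135,-.18,.42,.029,-.016,0,0,0,0])
J=sol.jac;cov=np.linalg.inv(J.T@J)
print("p",sol.x);print("sd",np.sqrt(np.diag(cov)));print("deg yaw,tilt",np.degrees(sol.x[2:4]),np.degrees(np.sqrt(np.diag(cov))[2:4]))
print("res",sol.fun.round(1),sol.cost)
h,f,l,u=model(sol.x);print("lens",h+.053*f,"f",f)
if __name__=="__main__": np.savez("lens.npz",p=sol.x)
E
python3 fit.py
```

```text
top AB 0.12400543 57
top BC 0.04199507 84
top CD 0.05337829 56
top DA 0.032451786 88
scene AB 0.031838667 38
scene CD 0.021364048 40
scene DA 0.010611741 58
p [ 0.5686 -0.4155 -0.1774  0.3591  0.0295 -0.016   0.3087 -0.1938 -0.1456
 -0.1492]
sd [0.001  0.0018 0.0085 0.0285 0.0015 0.0015 0.4442 0.3637 0.6147 0.5573]
deg yaw,tilt [-10.1628  20.5726] [0.4894 1.6351]
res [-0.5 -3.3  0.6  0.   4.5 -0.6 -0.4  0.3 -0.1  0.8 -1.9 -0.6 -0.1  0.1
 -2.6  3.1  0.3  0.4  0.   0.3 -1.5 -0.3 -0.4 -0.4 -0.2 -0.8  0.2  0.8
  0.4 -0.3 -0.2 -0.2] 28.839625009427554
lens [ 0.5598 -0.3666  0.2814] f [-0.1652  0.9215 -0.3514]
```

```bash
python3 - <<'E'
from h import *
np.set_printoptions(precision=4,suppress=True)
t=np.load("top_avg.npy")
def z(im,x,y,w,h,f,g): return cv2.resize(np.clip(255*(np.clip(im[y:y+h,x:x+w],0,255)/255)**g,0,255).astype(np.uint8),None,fx=f,fy=f,interpolation=cv2.INTER_CUBIC)
a=z(t,490,203,70,72,8,.7)
for k in range(0,70,5): cv2.putText(a,str(490+k),(k*8,10),0,.35,(0,0,255),1)
for k in range(0,72,5): cv2.putText(a,str(203+k),(0,k*8+9),0,.35,(0,0,255),1)
d=np.load("lens.npz")["p"]
import io,contextlib
with contextlib.redirect_stdout(io.StringIO()):
    from fit import pts,sol,model
X=pts(sol.x);h,f,l,u=model(sol.x);X["L"]=h+.053*f;X["T"]=X["L"]+.017*u;X["H"]=h;X["K"]=h+.045*l;X["K2"]=h-.045*l;X["M"]=X["L"]+.017*l;X["N"]=X["L"]-.017*l;X["Bt"]=X["L"]-.017*u
for k,v in X.items():
    q=(proj("top",v)[0]-[490,203]+.5)*8; cv2.circle(a,tuple(int(c) for c in q),3,(0,0,255),1);cv2.putText(a,k,tuple(int(c)+4 for c in q),0,.4,(255,0,0),1)
cv2.imwrite("pics/f1.png",a)
s=np.load("scene_avg.npy");a=z(s,222,78,50,54,11,.7)
for k,v in X.items():
    q=(proj("scene",v)[0]-[222,78]+.5)*11; cv2.circle(a,tuple(int(c) for c in q),3,(0,0,255),1);cv2.putText(a,k,tuple(int(c)+4 for c in q),0,.4,(255,0,0),1)
cv2.imwrite("pics/f2.png",a)
E
```

```text
(no output)
```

View pics/f1.png

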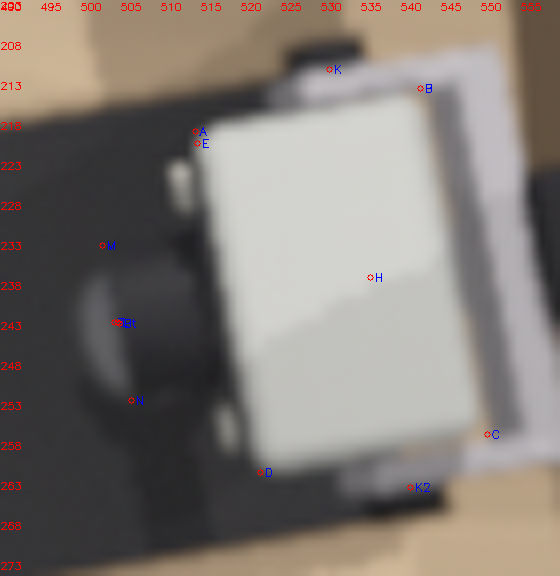

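View pics/f2.png

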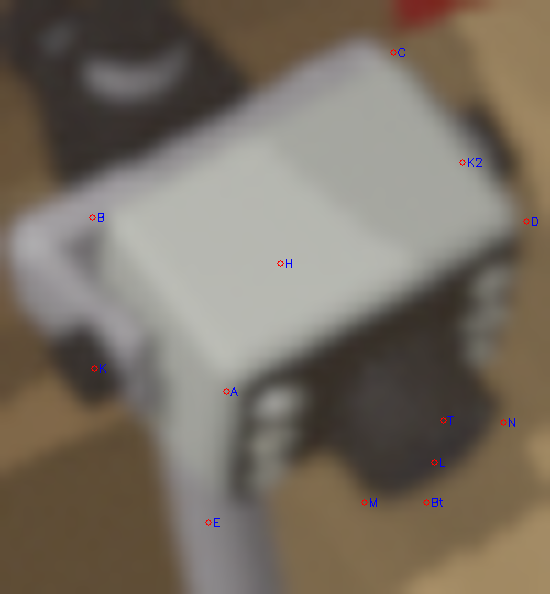

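```bash
python3 - <<'E'
from h import *
np.set_printoptions(precision=4,suppress=True)
T=lambda q:(490+q[0]/8-.5,203+q[1]/8-.5)
S=lambda q:(222+q[0]/11-.5,78+q[1]/11-.5)
for a,b,c,d in [((280,400),(180,172),(262,478),(187,207)),((492,280),(225,410),(480,350),(231,447))]:
    p,g=tri(S(a),T(b));q,k=tri(S(c),T(d)); u=p-q; print(p,g,q,k,u,np.linalg.norm(u),np.degrees(np.arctan2(np.hypot(*u[:2]),u[2])))
print(tri(S((90,365)),T((325,57))),tri(S((495,140)),T((412,500))))
print(onz("top",T((90,330)),.012),proj("scene",onz("top",T((90,330)),.012)))
E
```

```text
[ 0.5887 -0.3703  0.3103] 0.001594858365165175 [ 0.5875 -0.3865  0.2737] 0.004115806805267165 [0.0012 0.0162 0.0366] 0.04007580100748279 23.921414683296835
[ 0.5389 -0.3788  0.3108] 0.0020017221832194982 [ 0.535  -0.3943  0.2765] 0.0035432936244135776 [0.0039 0.0155 0.0343] 0.03784296125615227 24.928406553074105
(array([ 0.6146, -0.4048,  0.3041]), np.float64(0.0005779462280273411)) (array([ 0.5199, -0.4195,  0.3076]), np.float64(0.00371381599761968))
[ 0.5777 -0.4502  0.012 ] [[252.9279 175.1218]]
```

```bash
cat > fit2.py <<'E'
from edges import *
from scipy.optimize import least_squares
import io,contextlib
with contextlib.redirect_stdout(io.StringIO()):
    from fit import L,bq,model,ps,pt
np.set_printoptions(precision=4,suppress=True)
Tm=lambda q:np.array((490+q[0]/8-.5,203+q[1]/8-.5))
Sm=lambda q:np.array((222+q[0]/11-.5,78+q[1]/11-.5))
# p: hx hy yaw tilt a b | offs 4 | hw hh | knob | led a,w,v
def res(p):
    h,f,l,u=model(p);a,b=p[4:6];hw,hh,kn,la,lw,lv=p[10:16];off=dict(scene=p[6:8],top=p[8:10]);r=[]
    X=dict(A=h+a*f+hw*l+hh*u,D=h+a*f-hw*l+hh*u,B=h+b*f+hw*l+hh*u,C=h+b*f-hw*l+hh*u)
    for n,e,ln in L:
        q=proj(n,np.array([X[e[0]],X[e[1]]]))+off[n]
        sg=1.0 if n=="top" and e in("AB","CD") else .5
        for w in(.75,.25): r.append(((q[0]*w+q[1]*(1-w)-ln[2:])@np.array([-ln[1],ln[0]]))/sg)
    F=[("scene",h+kn*l,Sm((90,365))),("top",h+kn*l,Tm((325,57))),("scene",h-kn*l,Sm((495,140))),("top",h-kn*l,Tm((412,500)))]
    c=h+la*f
    for s1,s2,sc,tp in((1,1,(280,400),(180,172)),(1,-1,(262,478),(187,207)),(-1,1,(492,280),(225,410)),(-1,-1,(480,350),(231,447))):
        F+=[("scene",c+s1*lw*l+s2*lv*u,Sm(sc)),("top",c+s1*lw*l+s2*lv*u,Tm(tp))]
    for n,x,q in F: r+=list((proj(n,x)[0]+off[n]-q)/.6)
    g=np.array([np.sin(p[2]),np.cos(p[2]),0]); o=np.array([h[0],h[1],.008])
    C=[o-.12*g+.065*l,o-.12*g-.065*l,o+.03*g-.065*l,o+.03*g+.065*l]
    r+=list(((proj("scene",np.array(C))+off["scene"]-bq)/1.2).ravel())
    r+=list(((proj("top",np.array([C[3],C[2]])+[0,0,.004])+off["top"]-[(460+43/5.6-.4,190+182/5.6-.4),(460+100/5.6-.4,190+493/5.6-.4)])/1.2).ravel())
    r+=list(p[6:10]/1.2)+[(hw-.0355)/.001,(hh-.0265)/.001]
    return np.array(r)
sol=least_squares(res,[.568,-.4135,-.18,.42,.029,-.016,0,0,0,0,.036,.027,.05,.03,.025,.02],loss="soft_l1",x_scale=[.01,.01,.1,.1,.01,.01,1,1,1,1,.01,.01,.01,.01,.01,.01])
cov=np.linalg.inv(sol.jac.T@sol.jac)
h,f,l,u=model(sol.x);lens=h+.053*f
if __name__=="__main__":
    print("p",sol.x);print("deg",np.degrees(sol.x[2:4]),np.degrees(np.sqrt(np.diag(cov))[2:4]))
    print(sol.fun.round(1),sol.cost); print("lens",lens,"f",f)
    np.savez("lens.npz",lens=lens,f=f,l=l,u=u)
E
python3 fit2.py
```

```text
p [ 0.5684 -0.4152 -0.1741  0.3669  0.0292 -0.0167  0.2784 -0.7905 -0.1658
 -0.0901  0.0354  0.0254  0.0479  0.0333  0.0263  0.0155]
deg [-9.9751 21.022 ] [0.4867 1.7245]
[ 0.3 -0.5  0.1 -0.1  1.1 -0.5  0.1  0.3 -0.6 -0.3 -0.9  0.  -0.3 -0.3
 -0.6  0.2 -0.  -0.3 -2.5  1.3 -0.6  0.2 -0.2  0.7  0.8  2.1  0.7  0.2
 -0.1 -4.1  0.6  0.2  1.   3.8 -0.2  1.2  0.  -4.4  0.4 -0.2  0.2 -0.1
 -1.4 -0.7 -0.4 -0.9 -0.3 -0.8 -0.   0.9  0.2 -0.7 -0.1 -0.1 -0.1 -1.1] 19.84325528140897
lens [ 0.5599 -0.3664  0.281 ] f [-0.1617  0.9193 -0.3587]
```

```bash
python3 - <<'E'
s=open("fit2.py").read()
s=s.replace("(180,172)","(184,190)").replace("(187,207)","None").replace("(225,410)","(228,428)").replace("(231,447)","None")
s=s.replace('F+=[("scene",c+s1*lw*l+s2*lv*u,Sm(sc)),("top",c+s1*lw*l+s2*lv*u,Tm(tp))]','''F+=[("scene",c+s1*lw*l+s2*lv*u,Sm(sc))]
        if tp: F+=[("top",c+s1*lw*l+s2*lv*u,Tm(tp))]''')
open("fit2.py","w").write(s)
E
python3 fit2.py
```

```text
p [ 0.5681 -0.4153 -0.1773  0.3802  0.0288 -0.017   0.2023 -0.6946 -0.1839
 -0.133   0.0355  0.0255  0.0479  0.0329  0.0259  0.0157]
deg [-10.1592  21.7822] [0.4859 2.8231]
[ 0.5 -0.4  0.2 -0.1  1.2 -0.3 -0.1  0.3 -0.7 -0.4 -1.   0.  -0.2 -0.1
 -0.5  0.3 -0.1 -0.1 -2.5  1.3 -0.3  0.5  0.   0.5  0.2 -1.   0.7 -0.1
  0.3  0.3  0.7 -0.  -0.7  1.1  0.4 -0.   0.1 -0.1 -1.4 -0.7 -0.3 -0.8
 -0.3 -0.7  0.1  1.   0.2 -0.6 -0.2 -0.1 -0.  -1. ] 8.777749235872589
lens [ 0.5595 -0.3668  0.2803] f [-0.1638  0.914  -0.3711]
```

Emit:
carry_out --steps '[{"x": 3,"y": 4,"z": 3,"wz": 4,"gripper": 1},{"x": 23,"y": 45,"z": 5,"wz": 38,"gripper": 1},{"x": 23,"y": 45,"z": 5,"wz": 38},{"x": 23,"y": 45,"z": 5,"wz": 38},{"x": 23,"y": 45,"z": 5,"wz": 38},{"x": 23,"y": 45,"z": 5,"wz": 38},{"x": 23,"y": 45,"z": 5,"wz": 38},{"x": 23,"y": 45,"z": 5,"wz": 38},{"x": 23,"y": 45,"z": 5,"wz": 38},{"x": 23,"y": 45,"z": 5,"wz": 38},{"x": 23,"y": 45,"z": 5,"wz": 38},{"x": 23,"y": 45,"z": 5,"wz": 38},{"x": 23,"y": 45,"z": 5,"wz": 38},{"x": 23,"y": 45,"z": 5,"wz": 38},{"x": 23,"y": 45,"z": 5,"wz": 38},{"x": 23,"y": 45,"z": 5,"wz": 38}]'

```text
invalid input at $.steps[0]: expected keys x, y, z, wx, wy, wz, gripper
```

```bash
python3 - <<'E'
from edges import *
from station import readout
np.set_printoptions(precision=4,suppress=True)
s=readout.get_state();print(s["clock"],s["tool_pos"],R.from_rotvec(s["ee_rot"]).as_matrix(),s["joint_positions"],s["ft_force"])
t=np.load("top_avg.npy");sc=np.load("scene_avg.npy")
q0=[(140+x/5-.4,190+y/5-.4) for x,y in[(150,410),(85,495),(200,585),(266,497)]]
q,r=quad(t,q0,2,.2);c=np.array([onz("top",k,.134) for k in q]);print(c,r)
q1=[(400+(x-400)/5-.4,320+y/5-.4) for x,y in[(708,103),(706,248),(580,242),(593,93)]]
q,r=quad(sc,q1,2,.2);d=np.array([onz("scene",k,.134) for k in q]);print(d,r)
for c in(c,d):
    print(c.mean(0),[(np.linalg.norm(c[i]-c[i-1]),np.degrees(np.arctan2(*(c[i]-c[i-1])[1::-1]))) for i in range(4)])
E
```

```text
0.9 [ 0.1666 -0.6024  0.2483] [[ 0.2666 -0.9638 -0.    ]
 [-0.9638 -0.2666 -0.    ]
 [ 0.      0.     -1.    ]] [-1.3964  0.4936  1.3455 -0.      1.3025 -0.0955] [-0.0775  0.2182  0.3316]
[[0.5067 0.251  0.134 ]
 [0.473  0.2781 0.134 ]
 [0.4356 0.2281 0.134 ]
 [0.4717 0.2036 0.134 ]] [(0.12, 42), (0.1, 58), (0.13, 44), (0.02, 57)]
[[0.4338 0.2297 0.134 ]
 [0.47   0.2766 0.134 ]
 [0.5098 0.2471 0.134 ]
 [0.4704 0.1978 0.134 ]] [(0.05, 58), (0.15, 50), (0.03, 59), (0.09, 46)]
[0.4718 0.2402 0.134 ] [(np.float64(0.05894451200756528), np.float64(53.55423452137157)), (np.float64(0.04319382551198294), np.float64(141.2254826375967)), (np.float64(0.06248927862617085), np.float64(-126.83919129478019)), (np.float64(0.04362390236892682), np.float64(-34.09649230489433))]
[0.471  0.2378 0.134 ] [(np.float64(0.04855066914872599), np.float64(138.8675022036459)), (np.float64(0.05918357820025436), np.float64(52.400479653127974)), (np.float64(0.049622391501336044), np.float64(-36.5768529829511)), (np.float64(0.06307167211290375), np.float64(-128.64979729163116))]
```

Emit:
carry_out --steps '[{"x": 3,"y": 4,"z": 3,"wx": 0,"wy": 0,"wz": 4,"gripper": 1},{"x": 23,"y": 45,"z": 5,"wx": 0,"wy": 0,"wz": 37.5,"gripper": 1},{"x": 23,"y": 45,"z": 5,"wx": 0,"wy": 0,"wz": 37.5,"gripper": 1},{"x": 23,"y": 45,"z": 5,"wx": 0,"wy": 0,"wz": 37.5,"gripper": 1},{"x": 23,"y": 45,"z": 5,"wx": 0,"wy": 0,"wz": 37.5,"gripper": 1},{"x": 23,"y": 45,"z": 5,"wx": 0,"wy": 0,"wz": 37.5,"gripper": 1},{"x": 23,"y": 45,"z": 5,"wx": 0,"wy": 0,"wz": 37.5,"gripper": 1},{"x": 23,"y": 45,"z": 5,"wx": 0,"wy": 0,"wz": 37.5,"gripper": 1},{"x": 23,"y": 45,"z": 5,"wx": 0,"wy": 0,"wz": 37.5,"gripper": 1},{"x": 23,"y": 45,"z": 5,"wx": 0,"wy": 0,"wz": 37.5,"gripper": 1},{"x": 23,"y": 45,"z": 5,"wx": 0,"wy": 0,"wz": 37.5,"gripper": 1},{"x": 23,"y": 45,"z": 5,"wx": 0,"wy": 0,"wz": 37.5,"gripper": 1},{"x": 23,"y": 45,"z": 5,"wx": 0,"wy": 0,"wz": 37.5,"gripper": 1},{"x": 23,"y": 45,"z": 5,"wx": 0,"wy": 0,"wz": 37.5,"gripper": 1},{"x": 23,"y": 45,"z": 5,"wx": 0,"wy": 0,"wz": 37.5,"gripper": 1}]'

```text
clock: 2.15
tool_pos: [0.3968, -0.1519, 0.2984]
ee_rot: [2.98, -0.994, 0.001]
ft_force: [-0.3, 0.6, 0.3]
gripper_width: 0.0853
```

Emit:
carry_out --steps '[{"x": 7.5,"y": 39.1,"z": -4,"wx": 0,"wy": 0,"wz": 0,"gripper": 1},{"x": 7.5,"y": 39.1,"z": -4,"wx": 0,"wy": 0,"wz": 0,"gripper": 1},{"x": 7.5,"y": 39.1,"z": -4,"wx": 0,"wy": 0,"wz": 0,"gripper": 1},{"x": 7.5,"y": 39.1,"z": -4,"wx": 0,"wy": 0,"wz": 0,"gripper": 1},{"x": 7.5,"y": 39.1,"z": -4,"wx": 0,"wy": 0,"wz": 0,"gripper": 1},{"x": 7.5,"y": 39.1,"z": -4,"wx": 0,"wy": 0,"wz": 0,"gripper": 1},{"x": 7.5,"y": 39.1,"z": -4,"wx": 0,"wy": 0,"wz": 0,"gripper": 1},{"x": 7.5,"y": 39.1,"z": -4,"wx": 0,"wy": 0,"wz": 0,"gripper": 1},{"x": 7.5,"y": 39.1,"z": -4,"wx": 0,"wy": 0,"wz": 0,"gripper": 1},{"x": 7.5,"y": 39.1,"z": -4,"wx": 0,"wy": 0,"wz": 0,"gripper": 1},{"x": 7.5,"y": 39.1,"z": -6,"wx": 0,"wy": 0,"wz": 0,"gripper": 1},{"x": 7.5,"y": 39.1,"z": -9,"wx": 0,"wy": 0,"wz": 0,"gripper": 1},{"x": 7.5,"y": 39.1,"z": -11.5,"wx": 0,"wy": 0,"wz": 0,"gripper": 1},{"x": 7.5,"y": 39.1,"z": -11.5,"wx": 0,"wy": 0,"wz": 0,"gripper": 1},{"x": 7.5,"y": 39.1,"z": -11.5,"wx": 0,"wy": 0,"wz": 0,"gripper": 1}]'

```text
clock: 3.4
tool_pos: [0.4716, 0.2374, 0.1828]
ee_rot: [2.977, -0.999, -0.003]
ft_force: [0.3, -0.3, 0.8]
gripper_width: 0.0854
```

```bash
python3 - <<'E'
from h import *
a=[]
for n in("scene","top"):
    im=eyes.read_camera(n)[:,:,::-1]; cv2.imwrite(f"pics/{n}1.png",im)
    x,y=((380,270) if n=="scene" else (120,200)); a.append(cv2.resize(im[y:y+150,x:x+100],None,fx=4,fy=4,interpolation=cv2.INTER_CUBIC))
cv2.imwrite("pics/g1.png",np.hstack(a))
E
```

```text
(no output)
```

View pics/g1.png

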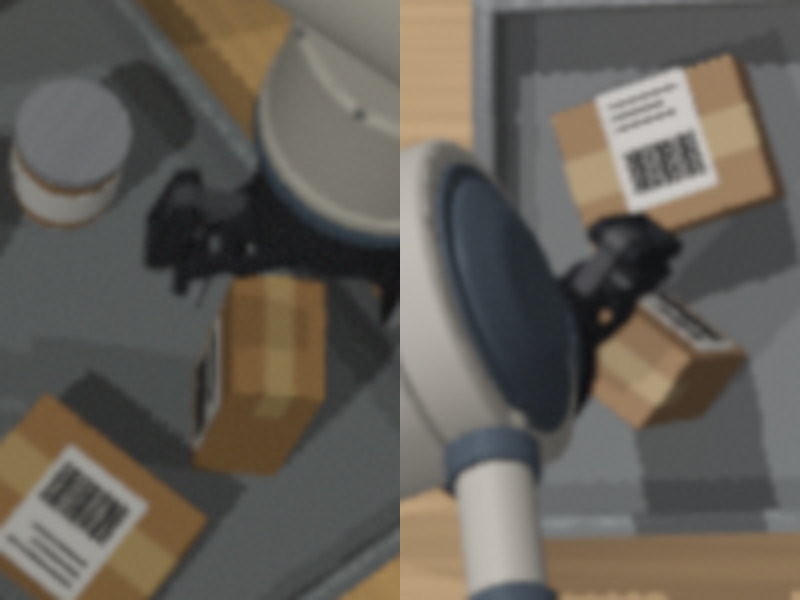

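Emit:
carry_out --steps '[{"x": 0,"y": 0,"z": -2,"wx": 0,"wy": 0,"wz": 0,"gripper": 1},{"x": 0,"y": 0,"z": -4,"wx": 0,"wy": 0,"wz": 0,"gripper": 1},{"x": 0,"y": 0,"z": -5.5,"wx": 0,"wy": 0,"wz": 0,"gripper": 1},{"x": 0,"y": 0,"z": -6.6,"wx": 0,"wy": 0,"wz": 0,"gripper": 1},{"x": 0,"y": 0,"z": -6.6,"wx": 0,"wy": 0,"wz": 0,"gripper": 1},{"x": 0,"y": 0,"z": -6.6,"wx": 0,"wy": 0,"wz": 0,"gripper": 1}]'

```text
clock: 4.0
tool_pos: [0.4723, 0.2386, 0.1184]
ee_rot: [-2.978, 0.998, -0.002]
ft_force: [-0.0, -0.0, 0.6]
gripper_width: 0.0853
```

Emit:
carry_out --steps '[{"x": 0,"y": 0,"z": 0,"wx": 0,"wy": 0,"wz": 0,"gripper": 0.2},{"x": 0,"y": 0,"z": 0,"wx": 0,"wy": 0,"wz": 0,"gripper": 0.2},{"x": 0,"y": 0,"z": 0,"wx": 0,"wy": 0,"wz": 0,"gripper": 0.1},{"x": 0,"y": 0,"z": 0,"wx": 0,"wy": 0,"wz": 0,"gripper": 0.0},{"x": 0,"y": 0,"z": 0,"wx": 0,"wy": 0,"wz": 0,"gripper": -1},{"x": 0,"y": 0,"z": 0,"wx": 0,"wy": 0,"wz": 0,"gripper": -1},{"x": 0,"y": 0,"z": 0,"wx": 0,"wy": 0,"wz": 0,"gripper": -1},{"x": 0,"y": 0,"z": 0,"wx": 0,"wy": 0,"wz": 0,"gripper": -1}]' --grip_force 50

```text
clock: 4.67
tool_pos: [0.4718, 0.239, 0.1182]
ee_rot: [-2.978, 0.998, -0.001]
ft_force: [-3.6, 1.1, 11.6]
gripper_width: 0.0446
```

```bash
python3 - <<'E'
from h import *
from station import readout
s=readout.get_state();print(s["clock"],s["tool_pos"],s["gripper_width"],s["ft_force"])
a=[]
for n in("scene","top"):
    im=eyes.read_camera(n)[:,:,::-1]; cv2.imwrite(f"pics/{n}2.png",im)
    x,y=((380,270) if n=="scene" else (120,200)); a.append(cv2.resize(im[y:y+150,x:x+100],None,fx=4,fy=4,interpolation=cv2.INTER_CUBIC))
cv2.imwrite("pics/g2.png",np.hstack(a))
E
```

```text
4.6667 [0.47177706 0.23900441 0.11822671] 0.04455252706096143 [-3.58615858  1.11527967 11.55760314]
```

View pics/g2.png

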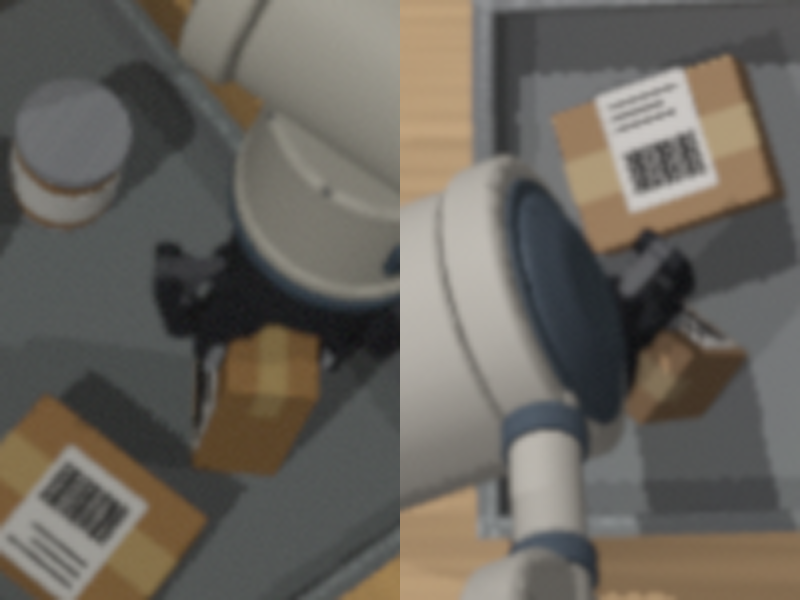

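Emit:
carry_out --steps '[{"x": 0,"y": 0,"z": 1,"wx": 0,"wy": 0,"wz": 0,"gripper": -1},{"x": 0,"y": 0,"z": 3,"wx": 0,"wy": 0,"wz": 0,"gripper": -1},{"x": 0,"y": 0,"z": 5.5,"wx": 0,"wy": 0,"wz": 0,"gripper": -1},{"x": 0,"y": 0,"z": 8,"wx": 0,"wy": 0,"wz": 0,"gripper": -1},{"x": 0,"y": 0,"z": 10.5,"wx": 0,"wy": 0,"wz": 0,"gripper": -1},{"x": 0,"y": 0,"z": 13,"wx": 0,"wy": 0,"wz": 0,"gripper": -1},{"x": 0,"y": 0,"z": 15.5,"wx": 0,"wy": 0,"wz": 0,"gripper": -1},{"x": 0,"y": 0,"z": 17,"wx": 0,"wy": 0,"wz": 0,"gripper": -1},{"x": 0,"y": 0,"z": 17,"wx": 0,"wy": 0,"wz": 0,"gripper": -1},{"x": 0,"y": 0,"z": 17,"wx": 0,"wy": 0,"wz": 0,"gripper": -1}]'

```text
clock: 5.6
tool_pos: [0.4717, 0.2386, 0.2881]
ee_rot: [-2.978, 0.998, -0.002]
ft_force: [-0.3, 0.1, -2.4]
gripper_width: 0.0446
```

```bash
cat > tgt.py <<'E'
from h import *
from station import readout
np.set_printoptions(precision=4,suppress=True)
def target(lens,yaw,tilt,lx=.0225,lz=.0622,ly=0.,adj=R.identity()):
    f=np.array([np.sin(yaw)*np.cos(tilt),np.cos(yaw)*np.cos(tilt),-np.sin(tilt)])
    l=np.array([np.cos(yaw),-np.sin(yaw),0]);u=np.cross(l,f)
    tx,tz=-f,-u; M=np.c_[tx,np.cross(tz,tx),tz]; M=M@adj.as_matrix()
    return lens+.15*f-M@np.array([lx,ly,lz]),M
def delta(p,M,p0,M0):
    print("shift cm",(p-p0)*100,"turn deg",R.from_matrix(M@M0.T).as_rotvec(degrees=True))
E
python3 - <<'E'
from tgt import *
s=readout.get_state();print(s["clock"],s["tool_pos"],s["gripper_width"],s["ft_force"],s["joint_positions"])
h=np.array([.5681,-.4153,.3]);yaw,t=np.radians([-10.1,22.3])
f=np.array([np.sin(yaw)*np.cos(t),np.cos(yaw)*np.cos(t),-np.sin(t)])
p,M=target(h+.053*f,yaw,t);print(h+.053*f,p,M)
delta(p,M,s["tool_pos"],R.from_rotvec(s["ee_rot"]).as_matrix())
a=[]
for n in("scene","top"):
    im=eyes.read_camera(n)[:,:,::-1]; cv2.imwrite(f"pics/{n}3.png",im)
    x,y=((360,220) if n=="scene" else (120,200)); a.append(cv2.resize(im[y:y+150,x:x+100],None,fx=4,fy=4,interpolation=cv2.INTER_CUBIC))
cv2.imwrite("pics/g3.png",np.hstack(a))
E
```

```text
5.6 [0.4717 0.2386 0.2881] 0.04458912227909801 [-0.2639  0.0511 -2.4252] [ 0.3554  0.3175  1.5263 -0.0001  1.2962  1.0019]
[ 0.5595 -0.367   0.2799] [ 0.5274 -0.1867  0.272 ] [[ 0.1623 -0.9845  0.0665]
 [-0.9109 -0.1754 -0.3736]
 [ 0.3795  0.     -0.9252]]
shift cm [  5.5705 -42.5254  -1.6136] turn deg [-19.4471 -11.837  -42.3218]
```

View pics/g3.png

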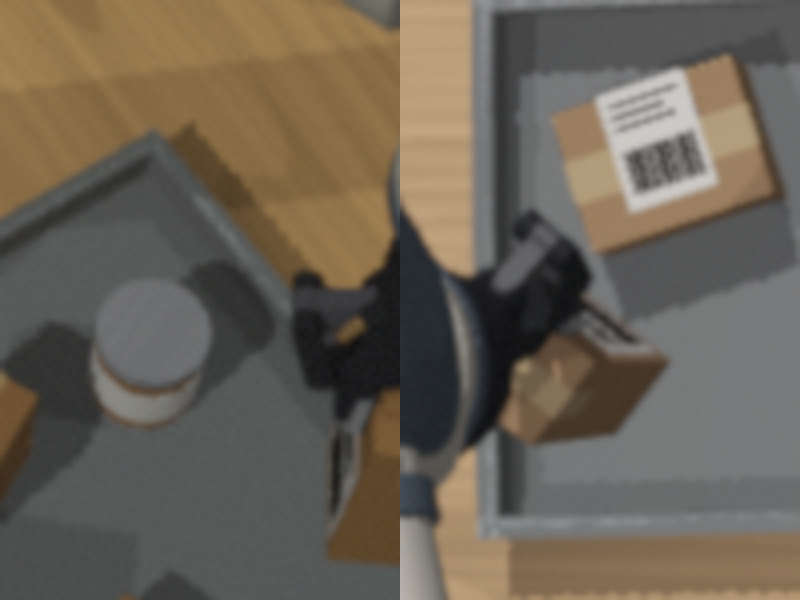

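Emit:
carry_out --steps '[{"x": 0.2,"y": -1.2,"z": 0.3,"wx": -0.5,"wy": -0.3,"wz": -1,"gripper": -1},{"x": 0.5,"y": -3.5,"z": 0.6,"wx": -1.5,"wy": -1,"wz": -3.5,"gripper": -1},{"x": 0.9,"y": -6.5,"z": 1,"wx": -3,"wy": -1.9,"wz": -6.7,"gripper": -1},{"x": 1.3,"y": -9.5,"z": 1,"wx": -4.6,"wy": -2.8,"wz": -10,"gripper": -1},{"x": 1.7,"y": -12.5,"z": 1,"wx": -6.2,"wy": -3.8,"wz": -13.4,"gripper": -1},{"x": 2.2,"y": -15.5,"z": 1,"wx": -7.8,"wy": -4.7,"wz": -16.9,"gripper": -1},{"x": 2.7,"y": -18.5,"z": 1,"wx": -9.4,"wy": -5.7,"wz": -20.4,"gripper": -1},{"x": 3.2,"y": -21.5,"z": 1,"wx": -11,"wy": -6.7,"wz": -23.9,"gripper": -1},{"x": 3.7,"y": -24.5,"z": 1,"wx": -12.6,"wy": -7.7,"wz": -27.5,"gripper": -1},{"x": 4.1,"y": -27.5,"z": 1,"wx": -14.3,"wy": -8.7,"wz": -31,"gripper": -1},{"x": 4.5,"y": -30.5,"z": 1,"wx": -16,"wy": -9.7,"wz": -34.8,"gripper": -1},{"x": 4.8,"y": -33,"z": 1,"wx": -17.6,"wy": -10.7,"wz": -38.3,"gripper": -1},{"x": 5,"y": -35,"z": 0.8,"wx": -18.7,"wy": -11.4,"wz": -40.7,"gripper": -1},{"x": 5.1,"y": -36,"z": 0.6,"wx": -19.4,"wy": -11.8,"wz": -42.3,"gripper": -1},{"x": 5.1,"y": -36,"z": 0.6,"wx": -19.4,"wy": -11.8,"wz": -42.3,"gripper": -1},{"x": 5.1,"y": -36,"z": 0.6,"wx": -19.4,"wy": -11.8,"wz": -42.3,"gripper": -1}]'

```text
clock: 7.03
tool_pos: [0.522, -0.1217, 0.2925]
ee_rot: [2.193, -1.836, 0.426]
ft_force: [0.3, 1.1, -2.8]
gripper_width: 0.0444
```

```bash
python3 - <<'E'
from tgt import *
s=readout.get_state();print(s["clock"],s["tool_pos"],s["gripper_width"],s["ft_force"],s["joint_positions"])
h=np.array([.5681,-.4153,.3]);yaw,t=np.radians([-10.1,22.3])
f=np.array([np.sin(yaw)*np.cos(t),np.cos(yaw)*np.cos(t),-np.sin(t)])
p,M=target(h+.053*f,yaw,t)
delta(p,M,s["tool_pos"],R.from_rotvec(s["ee_rot"]).as_matrix())
for n in("scene","top"):
    im=eyes.read_camera(n)[:,:,::-1]; cv2.imwrite(f"pics/{n}4.png",im)
E
```

```text
7.0333 [ 0.522  -0.1217  0.2925] 0.04441376936119849 [ 0.343   1.1115 -2.8487] [-0.1259  0.2987  1.6132 -0.4072  1.1456  1.4227]
shift cm [ 0.5418 -6.4948 -2.0475] turn deg [-0.1269 -0.2208  0.0304]
```

View pics/scene4.png

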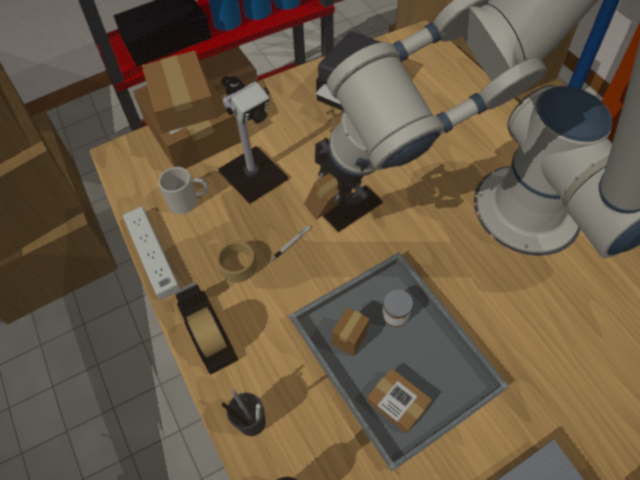

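View pics/top4.png

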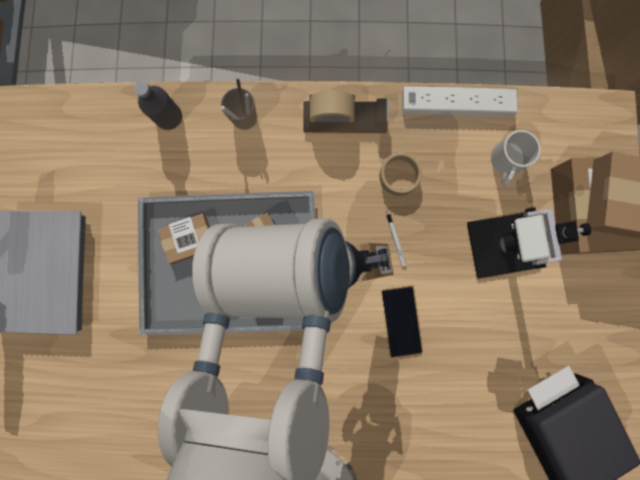

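Emit:
carry_out --steps '[{"x": 0.05,"y": -0.6,"z": -0.2,"wx": 0,"wy": 0,"wz": 0,"gripper": -1},{"x": 0.15,"y": -2,"z": -0.6,"wx": 0,"wy": 0,"wz": 0,"gripper": -1},{"x": 0.3,"y": -3.5,"z": -1.1,"wx": 0,"wy": -0.1,"wz": 0,"gripper": -1},{"x": 0.4,"y": -5,"z": -1.6,"wx": -0.1,"wy": -0.2,"wz": 0,"gripper": -1},{"x": 0.5,"y": -6,"z": -1.9,"wx": -0.1,"wy": -0.2,"wz": 0,"gripper": -1},{"x": 0.5,"y": -6.5,"z": -2,"wx": -0.1,"wy": -0.2,"wz": 0,"gripper": -1},{"x": 0.5,"y": -6.5,"z": -2,"wx": -0.1,"wy": -0.2,"wz": 0,"gripper": -1},{"x": 0.5,"y": -6.5,"z": -2,"wx": -0.1,"wy": -0.2,"wz": 0,"gripper": -1},{"x": 0.5,"y": -6.5,"z": -2,"wx": -0.1,"wy": -0.2,"wz": 0,"gripper": -1}]'

```text
clock: 7.88
tool_pos: [0.5277, -0.1859, 0.2735]
ee_rot: [2.193, -1.837, 0.435]
ft_force: [0.7, 0.2, -2.0]
gripper_width: 0.0443
```

```bash
python3 - <<'E'
from tgt import *
s=readout.get_state();print(s["clock"],s["tool_pos"],s["gripper_width"],s["ft_force"])
h=np.array([.5681,-.4153,.3]);yaw,t=np.radians([-10.1,22.3])
f=np.array([np.sin(yaw)*np.cos(t),np.cos(yaw)*np.cos(t),-np.sin(t)])
p,M=target(h+.053*f,yaw,t)
M0=R.from_rotvec(s["ee_rot"]).as_matrix();p0=s["tool_pos"]
delta(p,M,p0,M0)
def av(n,k): return np.mean([eyes.read_camera(n).astype(float) for _ in range(k)],0)[:,:,::-1]
A={n:av(n,5) for n in("scene","top")}
for n in A: np.save(n+"_fin.npy",A[n])
# expected carton corners
C={}
for i,a in((0,-.0225),(1,.0225)):
  for j,b in((0,-.03),(1,.03)):
    for k,c in((0,-.065),(1,.065)):
      C[f"{i}{j}{k}"]=p0+M0@np.array([a,b,.0492+c])
for n,(x,y,w,hh,fz) in dict(scene=(215,70,140,150,4),top=(350,190,190,100,4)).items():
    o=cv2.resize(np.clip(255*(A[n][y:y+hh,x:x+w]/255)**.6,0,255).astype(np.uint8),None,fx=fz,fy=fz,interpolation=cv2.INTER_CUBIC)
    for k,v in C.items():
        q=(proj(n,v)[0]-[x,y]+.5)*fz; cv2.circle(o,tuple(int(c) for c in q),2,(0,0,255) if k[0]=="1" else (255,0,0),-1)
    cv2.imwrite(f"pics/k_{n}.png",o)
E
```

```text
7.8833 [ 0.5277 -0.1859  0.2735] 0.04430183860408982 [ 0.6571  0.1631 -1.9727]
shift cm [-0.0293 -0.0782 -0.154 ] turn deg [-0.0021  0.1132 -0.0164]
```

View pics/k_scene.png

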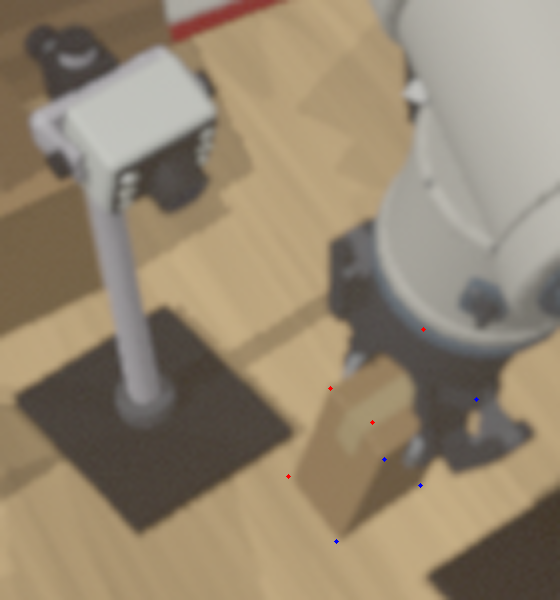

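View pics/k_top.png

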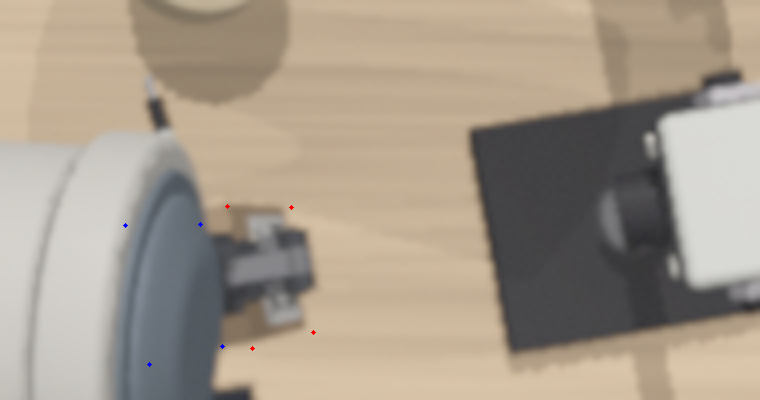

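```bash
python3 - <<'E'
from tgt import *
from edges import edge
s=readout.get_state();M0=R.from_rotvec(s["ee_rot"]).as_matrix();p0=s["tool_pos"]
A={n:np.load(n+"_fin.npy") for n in("scene","top")}
def crop(n,x,y,w,h,f): return cv2.resize(np.clip(255*(A[n][y:y+h,x:x+w]/255)**.6,0,255).astype(np.uint8),None,fx=f,fy=f,interpolation=cv2.INTER_CUBIC)
a=crop("scene",284,155,45,55,10);b=crop("top",396,235,36,44,10)
o=np.zeros((550,810,3),np.uint8);o[:550,:450]=a;o[:440,450:]=b;cv2.imwrite("pics/m1.png",o)
S=lambda x,y:(215+x/4-.5,70+y/4-.5)
l,r,c=edge(A["scene"],S(330,391),S(298,474),2,.1);print("scene label edge angle",np.degrees(np.arctan2(-l[0],l[1]))if l[1]>0 else np.degrees(np.arctan2(l[0],-l[1])),r,c)
g=lambda d,n,c:proj(n,p0+M0@(R.from_euler("y",d,degrees=True).as_matrix()@np.array(c)))[0]
for d in(-4,-2,0,2,4):
    q0=g(d,"scene",[.0225,-.03,-.0158]);q1=g(d,"scene",[.0225,-.03,.1142])
    q0b=g(d,"scene",[.0225,.03,-.0158]);q1b=g(d,"scene",[.0225,.03,.1142])
    print(d,[np.degrees(np.arctan2(-(b-a)[0],(b-a)[1])) for a,b in((q0,q1),(q0b,q1b))],"zoom",(q0b-[215,70]+.5)*4,(q1b-[215,70]+.5)*4, "top",(g(d,"top",[.0225,.03,.1142])-[350,190]+.5)*4,(g(d,"top",[.0225,-.03,.1142])-[350,190]+.5)*4)
E
```

```text
scene label edge angle 22.479122 0.11043314 44
-4 [np.float64(17.593965059435035), np.float64(21.214662634626805)] zoom [421.1516 329.114 ] [380.4179 434.052 ] top [298.7067 334.9267] [276.6998 210.8766]
-2 [np.float64(21.334968990799158), np.float64(24.812006114695812)] zoom [422.0971 329.2532] [376.4041 428.0874] top [306.7066 333.6475] [284.6301 209.3704]
0 [np.float64(25.39053887504506), np.float64(28.65322480273876)] zoom [423.0689 329.4501] [372.4626 422.064 ] top [314.6312 332.3859] [292.4824 207.866 ]
2 [np.float64(29.767246289355892), np.float64(32.73612322048636)] zoom [424.0659 329.7047] [368.5968 415.9871] top [322.4732 331.143 ] [300.2497 206.3645]
4 [np.float64(34.459501970505656), np.float64(37.04970818420439)] zoom [425.0868 330.0167] [364.8103 409.8622] top [330.2254 329.92  ] [307.9245 204.8674]
```

View pics/m1.png

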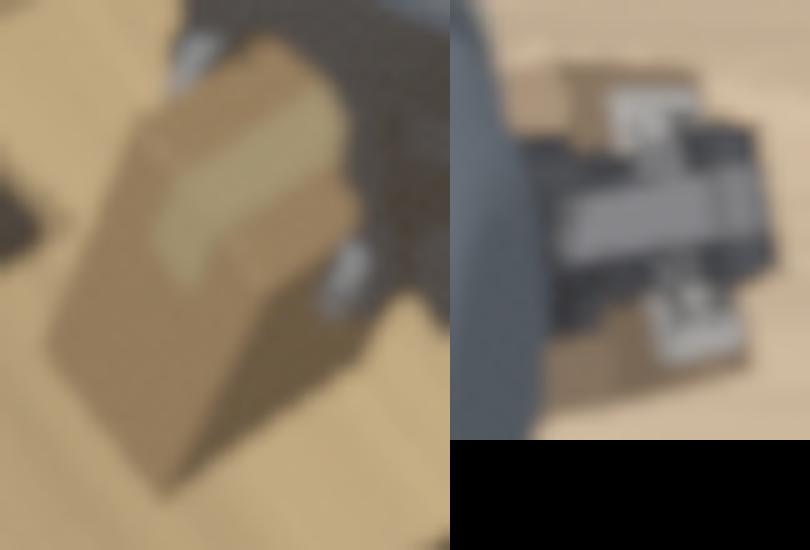

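```bash
python3 - <<'E'
from tgt import *
import io,contextlib
with contextlib.redirect_stdout(io.StringIO()):
    from fit2 import L,model,sol
    from edges import edge
A={n:np.load(n+"_fin.npy") for n in("scene","top")}
ang=lambda v:np.degrees(np.arctan2(v[1],v[0]))%180
print("obs",[(n,e,round(float(ang(l[:2])),1)) for n,e,l in L])
for yw in(-9,-10.1,-11.2):
  for t in(18,20,22,24,26):
    p=sol.x.copy();p[2]=np.radians(yw);p[3]=np.radians(t);h,f,l,u=model(p);a,b=p[4:6];hw,hh=p[10:12]
    X=dict(A=h+a*f+hw*l+hh*u,D=h+a*f-hw*l+hh*u,B=h+b*f+hw*l+hh*u,C=h+b*f-hw*l+hh*u)
    print(yw,t,[round(float(ang(np.diff(proj(n,np.array([X[e[0]],X[e[1]]])),axis=0)[0])),1) for n,e,_ in L])
# carton edges scene: bottom x-edge, rear z-edge
S=lambda x,y:(284+x/10-.5,155+y/10-.5)
E=[("botx",S(50,345),S(165,495)),("frontz",S(140,120),S(50,345)),("rearz",S(262,290),S(165,495)),("boty",S(165,495),S(355,365))]
print([(n,round(float(ang(edge(A["scene"],a,b,2,.12)[0][:2])),1)) for n,a,b in E])
s=readout.get_state();M0=R.from_rotvec(s["ee_rot"]).as_matrix();p0=s["tool_pos"]
for d in(-4,-3,-2,-1,0):
    g=lambda *c:proj("scene",p0+M0@(R.from_euler("y",d,degrees=True).as_matrix()@np.array(c)))[0]
    T,B=-.0158,.1142
    print(d,[round(float(ang(b-a)),1) for a,b in((g(.0225,-.03,B),g(-.0225,-.03,B)),(g(.0225,-.03,T),g(.0225,-.03,B)),(g(-.0225,-.03,T),g(-.0225,-.03,B)),(g(-.0225,-.03,B),g(-.0225,.03,B)))])
E
```

```text
obs [('top', 'AB', 172.7), ('top', 'BC', 79.5), ('top', 'CD', 164.3), ('top', 'DA', 79.7), ('scene', 'AB', 53.9), ('scene', 'CD', 49.4), ('scene', 'DA', 150.7)]
-9 18 [170.5, 80.2, 171.5, 80.3, 52.6, 51.7, 151.5]
-9 20 [170.4, 80.2, 171.5, 80.3, 53.3, 52.6, 151.4]
-9 22 [170.3, 80.2, 171.5, 80.3, 54.0, 53.4, 151.4]
-9 24 [170.2, 80.2, 171.6, 80.3, 54.7, 54.3, 151.4]
-9 26 [170.1, 80.2, 171.6, 80.3, 55.4, 55.1, 151.4]
-10.1 18 [169.5, 79.1, 170.4, 79.3, 51.5, 50.7, 150.6]
-10.1 20 [169.4, 79.1, 170.5, 79.3, 52.3, 51.6, 150.6]
-10.1 22 [169.3, 79.1, 170.6, 79.3, 53.0, 52.4, 150.6]
-10.1 24 [169.2, 79.1, 170.6, 79.3, 53.7, 53.3, 150.5]
-10.1 26 [169.1, 79.1, 170.7, 79.3, 54.5, 54.1, 150.5]
-11.2 18 [168.5, 78.0, 169.4, 78.2, 50.4, 49.7, 149.7]
-11.2 20 [168.4, 78.1, 169.5, 78.2, 51.2, 50.6, 149.7]
-11.2 22 [168.3, 78.1, 169.6, 78.2, 52.0, 51.5, 149.7]
-11.2 24 [168.3, 78.1, 169.6, 78.2, 52.8, 52.3, 149.7]
-11.2 26 [168.2, 78.1, 169.7, 78.2, 53.5, 53.2, 149.6]
[('botx', 52.0), ('frontz', 112.9), ('rearz', 117.9), ('boty', 145.3)]
-4 [51.9, 107.6, 111.7, 146.2]
-3 [52.3, 109.4, 113.7, 146.3]
-2 [52.6, 111.3, 115.8, 146.3]
-1 [52.9, 113.3, 118.0, 146.3]
0 [53.3, 115.4, 120.3, 146.4]
```

```bash
python3 - <<'E'
from tgt import *
import io,contextlib
with contextlib.redirect_stdout(io.StringIO()):
    from fit2 import L,model,sol
    from edges import edge
A=np.load("scene_avg.npy");A=(8*A+5*np.load("scene_fin.npy"))/13
ang=lambda v:np.degrees(np.arctan2(v[1],v[0]))%180
o=cv2.resize(np.clip(255*(A[108:126,236:272]/255)**.7,0,255).astype(np.uint8),None,fx=20,fy=20,interpolation=cv2.INTER_CUBIC)
cv2.imwrite("pics/n1.png",o)
S=lambda q:np.array((222+q[0]/11-.5,78+q[1]/11-.5))
for a,b in(((240,392),(230,495)),((238,400),(231,480)),((240,385),(230,490))):
    l,r,c=edge(A,S(a),S(b),1.6,.15);print("edge",ang(l[:2]),r,c)
# LED centroids
W=np.array([90,120,160]);g=A.mean(2)
for t in(16,18,20,22,24,26,28):
    p=sol.x.copy();p[2]=np.radians(-9.9);p[3]=np.radians(t);h,f,l,u=model(p)
    r=[]
    for s in(.0355,.026,-.026):
        q=proj("scene",np.array([h+.032*f+s*l+.02*u,h+.032*f+s*l-.02*u]));r.append((round(float(ang(q[1]-q[0])),1),round(float(np.hypot(*(q[1]-q[0]))),1)))
    print(t,r)
E
```

```text
edge 95.15818 0.03412666 18
edge 95.0007 3.993511e-06 14
edge 94.977905 0.013615583 19
16 [(92.1, 9.9), (92.8, 10.0), (96.1, 10.2)]
18 [(94.5, 9.5), (95.1, 9.5), (98.5, 9.8)]
20 [(97.0, 9.0), (97.7, 9.1), (101.2, 9.4)]
22 [(99.9, 8.6), (100.6, 8.7), (104.0, 9.0)]
24 [(103.0, 8.2), (103.7, 8.2), (107.2, 8.6)]
26 [(106.4, 7.8), (107.1, 7.8), (110.6, 8.2)]
28 [(110.3, 7.4), (110.9, 7.4), (114.3, 7.9)]
```

View pics/n1.png

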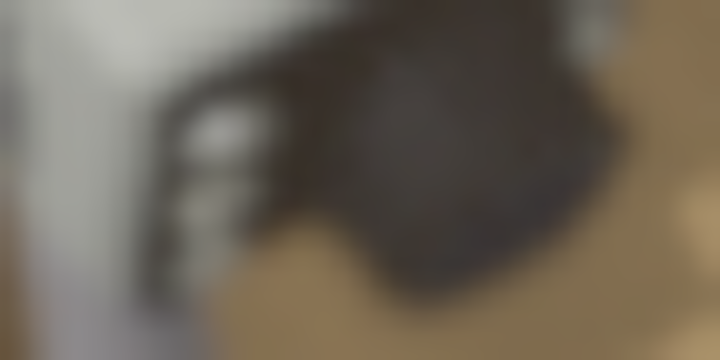

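```bash
python3 - <<'E'
from tgt import *
from edges import edge
A={n:np.load(n+"_fin.npy") for n in("scene","top")}
s=readout.get_state();M0=R.from_rotvec(s["ee_rot"]).as_matrix();p0=s["tool_pos"]
S=lambda x,y:np.array((284+x/10-.5,155+y/10-.5));T=lambda x,y:np.array((396+x/10-.5,235+y/10-.5))
def X(l,m): t=np.linalg.solve(np.c_[l[:2],-m[:2]],m[2:]-l[2:]); return l[2:]+l[:2]*t[0]
e={k:edge(A["scene"],S(*a),S(*b),2,.12)[0] for k,a,b in(("bx",(50,345),(165,495)),("fz",(140,120),(50,345)),("rz",(262,290),(165,495)),("tx",(140,120),(262,290)))}
obs=dict(BF=X(e["bx"],e["fz"]),BR=X(e["bx"],e["rz"]))
c=dict(BF=(.0225,-.03,.1142),BR=(-.0225,-.03,.1142))
Ry=R.from_euler("y",-1.1,degrees=True).as_matrix()
W={k:p0+M0@Ry@np.array(v) for k,v in c.items()}
for k in c: print(k,"scene obs-pred",obs[k]-proj("scene",W[k])[0])
tl=(T(745-450,365)-proj("top",p0+M0@Ry@np.array([.0225,.03,.1142]))[0]);print("top",tl, T(700-450,72)-proj("top",W["BF"])[0])
print(tri(obs["BF"],T(250,72)),W["BF"])
h=np.array([.5681,-.4153,.3]);yaw,t=np.radians([-10,22])
f=np.array([np.sin(yaw)*np.cos(t),np.cos(yaw)*np.cos(t),-np.sin(t)])
lens=h+.053*f
Mc=target(lens,yaw,t)[1]; Mt=Mc@Ry.T
p=lens+.15*f-Mc@np.array([.0225,0,.0622])
delta(p,Mt,p0,M0)
cl=p0+M0@Ry@np.array([.0225,0,.0622]);d=cl-lens;print("label in lens along f",d@f, "side",d@np.array([np.cos(yaw),-np.sin(yaw),0]),"up",d@(-Mc[:,2]))
E
```

```text
BF scene obs-pred [ 0.3982 -0.0413]
BR scene obs-pred [ 0.3113 -0.6775]
top [-2.0706 -1.7694] [-1.0434  0.0267]
(array([ 0.568 , -0.24  ,  0.1777]), np.float64(0.00029310692602843883)) [ 0.5682 -0.2424  0.175 ]
shift cm [ 0.0174 -0.0097 -0.0072] turn deg [-0.7849 -0.0467 -0.0994]
label in lens along f 0.15094004043296336 side -2.3647749987059192e-07 up -0.00018691199359428842
```

Emit:
carry_out --steps '[{"x": 0,"y": -0.05,"z": 0,"wx": -0.4,"wy": 0,"wz": -0.05,"gripper": -1},{"x": 0,"y": -0.1,"z": 0,"wx": -0.8,"wy": 0,"wz": -0.1,"gripper": -1},{"x": 0,"y": -0.1,"z": 0,"wx": -0.8,"wy": 0,"wz": -0.1,"gripper": -1},{"x": 0,"y": -0.1,"z": 0,"wx": -0.8,"wy": 0,"wz": -0.1,"gripper": -1},{"x": 0,"y": -0.1,"z": 0,"wx": -0.8,"wy": 0,"wz": -0.1,"gripper": -1},{"x": 0,"y": -0.1,"z": 0,"wx": -0.8,"wy": 0,"wz": -0.1,"gripper": -1},{"x": 0,"y": -0.1,"z": 0,"wx": -0.8,"wy": 0,"wz": -0.1,"gripper": -1},{"x": 0,"y": -0.1,"z": 0,"wx": -0.8,"wy": 0,"wz": -0.1,"gripper": -1}]'

```text
clock: 9.05
tool_pos: [0.5276, -0.1874, 0.2733]
ee_rot: [2.182, -1.831, 0.445]
ft_force: [0.1, 0.6, -1.7]
gripper_width: 0.0447
```

```bash
cat > chk.py <<'E'
from tgt import *
from edges import edge
s=readout.get_state();M0=R.from_rotvec(s["ee_rot"]).as_matrix();p0=s["tool_pos"];print(s["clock"],p0,s["gripper_width"],abs(s["qd"]).max())
A=np.mean([eyes.read_camera("scene").astype(float) for _ in range(5)],0)[:,:,::-1]
cv2.imwrite("pics/last.png",A.astype(np.uint8))
S=lambda x,y:np.array((284+x/10-.5,155+y/10-.5))
ang=lambda v:np.degrees(np.arctan2(v[1],v[0]))%180
print([(k,round(float(ang(edge(A,S(*a),S(*b),2,.12)[0][:2])),1)) for k,a,b in(("fz",(140,120),(50,345)),("rz",(262,290),(165,495)))])
T,B=-.0158,.1142
for d in(-3,-2,-1,0):
    g=lambda *c:proj("scene",p0+M0@(R.from_euler("y",d,degrees=True).as_matrix()@np.array(c)))[0]
    print(d,[round(float(ang(b-a)),1) for a,b in((g(.0225,-.03,T),g(.0225,-.03,B)),(g(-.0225,-.03,T),g(-.0225,-.03,B)))])
h=np.array([.5681,-.4153,.3]);yaw,t=np.radians([-10,22])
f=np.array([np.sin(yaw)*np.cos(t),np.cos(yaw)*np.cos(t),-np.sin(t)]);lens=h+.053*f
l=np.array([np.cos(yaw),-np.sin(yaw),0]);Ry=R.from_euler("y",-1.1,degrees=True).as_matrix()
d=p0+M0@Ry@np.array([.0225,0,.0622])-lens;print("f,l,u",d@f,d@l,d@np.cross(l,f),"normal err",np.degrees(np.arccos(-(M0@Ry)[:,0]@f)))
E
python3 chk.py
```

```text
9.05 [ 0.5276 -0.1874  0.2733] 0.04473819914014383 0.0022219486700508287
[('fz', 113.3), ('rz', 119.3)]
-3 [110.6, 115.1]
-2 [112.6, 117.3]
-1 [114.7, 119.5]
0 [116.8, 121.8]
f,l,u 0.14909678890486017 -0.00036053480963042355 -0.00025055924494886173 normal err 0.014119169829035796
```

View pics/last.png

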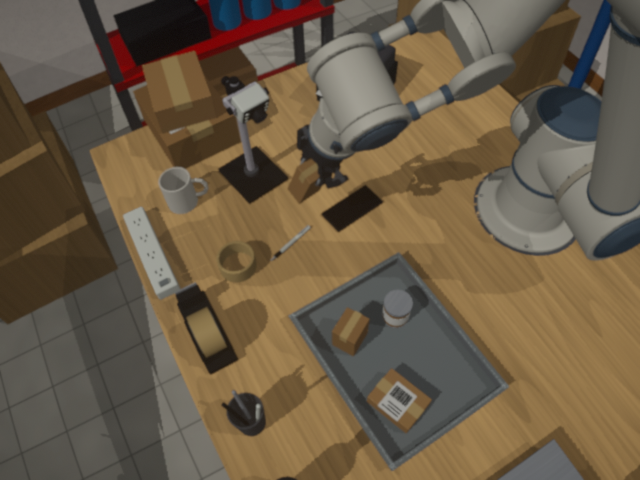

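```bash
python3 -c "
from station import workorder; print(workorder.finish_job())"
```

```text
the job is handed in; nothing more can be done
None
```

I took the tall carton out of the tray and handed the job in at about 9.3 s. It was still gripped at 50 N and held with its label facing the label camera.

**Last checks:** By arm readings and my estimate of the lens pose, the label centre was 14.9 cm in front of the lens. It was within 0.5 mm of the lens axis, and the label was square to the lens within about 0.1°. The arm was at rest, the grip was steady at 44.7 mm, and the other parcels and the camera looked unmoved.

**Uncertain or disagreeing:**
- **Camera tilt:** I used 22°, but it is only known to about ±2–3°. Separate cues in the pictures ranged from about 19° to 25°, and two edge readings fell outside that (about 15° and 27°). The label could be off square by that much.
- **Carton in the grip:** Pictures showed the carton sitting about 1.1° less tilted than the gripper, and I corrected for that. A last check of two carton edges gave 1.1° and about 1.7°.
- **Position bias:** Measuring the carton's corner from the two cameras gave a result 2–3 mm away from the arm's own reading, in height and along y. The true label position could be off by about that much.

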